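Lay out an alignment kit on its shadow tiles

ROBOT

A 6-joint arm with a two-finger parallel gripper is mounted at the origin on a cart in front of the work surface, level with it; the furniture and walls round the work are solid. World frame = base frame: x ahead of the robot, y to its left, z up, the work surface at z = 0. Lengths are in m, angles in rad, forces in N, time in s.
With the tool pointing down it reaches from about 0.325 to 1 m from the base axis. Payload 5.1 kg.
Tool frame: the origin (TCP) lies on the centre line of the jaws, within the pads' length; the fingertips stand 17 mm ahead of it and the grasp point (between the pads) lies 2 mm behind it; y points along the fingers, z is the direction in which the jaws open and shut, and the axes are right-handed (so a half turn about y gives the same grasp; the last joint's range is limited). The gripper opens to 85 mm and grips with 20 to 120 N. Pads are 22 mm wide; open, the fingers measure 114 mm over their backs; the gripper's body (76 mm by 85 mm) begins 54 mm behind the grasp point. The pads swing forward as they close: fully open they stand 13 mm farther back than shut.
Start: joints at [-1.224, 0.124, 1.65, -0, 1.367, -0.083], TCP at [0.271, -0.591, 0.248] pointing down, gripper open.
Joint ranges: [-2.61, 2.61], [-1.02, 2.33], [0.03, 2.71], [-1.35, 4.49], [0.32, 2.68], [-2.91, 2.91]. Speed limits (rad/s): [2.57, 2.57, 3.14, 3.14, 3.14, 3.14].

INTERFACE

Orientations are given as a rotation vector (axis times angle).
In Python, from bench import arm, imaging, workorder gives the robot as it stands.
- The arm moves only by the tool jog_arm, never from a script. Its argument "increments" is a list of rows, each a list of 5 numbers: the finger opening in cm, from 0 to 8.54, then the shift along the world's x, y, z in cm, then the turn about the world's z in degrees. In form: [[fingers, tx, ty, tz, spin], ...]. A call has 1 to 20 rows; each row is the pose to reach, as a shift and turn from the pose measured when the call began; what a row does not reach only later rows make up. A row lasts 1/10 s, in which the tool goes at most 50 mm and 8.59 degrees, less where a joint would pass 70% of its speed; a pose out of reach is approached as far as the arm can. A call with a gripper value outside its range is refused whole. The fingers move at their own pace and stop on an object; "grip_force" is the grip in N (left out, the last holds). Time passes only in rows, so rows that repeat a pose let the fingers close. It gives the time, the measured TCP pose, the force and the opening at its end, in the units of the state.
- arm.read_state(): the state, without advancing time (a new reading comes with each control period).
- imaging.get_image(name): name is "scene" or "top" or "wrist"; returns (picture, depth): 384x512x3 uint8, red, green, blue; 384x512 float32, m along the optical axis (not along the pixel's ray), 0 where there is no reading.
- imaging.camera_params(name): a dict with "fx", "fy", "cx", "cy" (pixels), "k1" (the pictures are not rectified: a ray, as slopes to the right and down, at radius r is drawn at 1 + k1 r^2 times it, then the intrinsics apply), "cam_to_world" (4x4, takes a point from camera to world coordinates); the wrist camera has in their place "T_tool_cam" (4x4, takes a point from camera to tool coordinates, whose origin is the TCP and whose axes are the tool frame's). Camera axes: x right, y down, z forward; pixel columns grow to the right and rows downward; lengths in m; the calibration is good to about 2 mm. A picture is of the moment at which its call begins: read the wrist's pose just before it. camera_params takes no time and is no camera call.
- workorder.close_job(): hands the job in, once; it reports no verdict.
The state is a dict: "t": time; "qpos": joint angles; "joint_velocities": joint speeds; "joint_torque": joint torques, N m; "eef_pos": TCP position; "eef_rot": TCP orientation; "wrist_force": force on the tool from outside, world axes, zero at the start; "ft_torque": the same for the moment, N m; "finger_gap": finger opening in m.
Only numpy, scipy, OpenCV 4.12 (cv2) and the standard library are available. Lean on these libraries where they do the work, as an engineer would, in place of code of your own. Each camera call takes 0.05 s, during which the arm holds its last target.

TASK

Lay out the parts of the alignment kit: take the square stage plate, the small roll of masking tape, the slotted arm and the V-block from the bare left part of the table and put each on the plywood tile that shows its grey outline. Each lies flat, the same way up as now, centred on its outline and turned to line up with it; leave the mirror mount and the short steel post holder where they are.

Things in the scene. Friction and masses are not known exactly. Their poses are not given: they have to be found in the camera images.
- stage: square stage: black plate 58 x 58 mm, 11 mm high at its edges, with a grey top face (17 mm high overall, small red dot); origin at the centre of its underside, x and y along its edges, z up. Grasp two opposite edges, 58 mm apart, low down
- small_tape: small roll of tan masking tape, lying flat: ring of 42 mm outer diameter, 18 mm high, with an open-looking middle that is closed to the fingers; origin at the centre of its underside, z up. Grasp across its outside
- slotted_arm: slotted arm: flat grey bar with round ends and a long slot, 90 mm (its x) by 24 mm (its y), 9 mm thick, lying flat; origin at the centre of its underside, z up. Grasp across its 24 mm width
- vee_block: V-block: small black block with a V notch in its top, 32 mm (its x) by 50 mm (its y), 26 mm high; origin at the centre of its underside, z up. Grasp across its 32 mm width
- stage_tile: plywood tile 110 x 80 x 5 mm (x, y, z), fixed to the table, corner screws flush; origin at the centre of its underside, so its flat top is 5 mm above the origin; shows a grey square 62 x 62 mm, centred, edges along the tile's x and y: place of the square stage (any quarter turn)
- tape_tile: plywood tile 110 x 80 x 5 mm (x, y, z), fixed to the table, corner screws flush; origin at the centre of its underside, so its flat top is 5 mm above the origin; shows a grey ring of 46 mm diameter with a light hole of 26 mm, centred: place of the small tape roll (any turn)
- bar_tile: plywood tile 110 x 80 x 5 mm (x, y, z), fixed to the table, corner screws flush; origin at the centre of its underside, so its flat top is 5 mm above the origin; shows a grey bar 94 x 28 mm with round ends and a light slot in it, centred, its length along the tile's x: place of the slotted arm, whose length (its own x) must lie along the tile's x, either way round
- block_tile: plywood tile 110 x 80 x 5 mm (x, y, z), fixed to the table, corner screws flush; origin at the centre of its underside, so its flat top is 5 mm above the origin; shows a grey rectangle 54 mm (tile x) by 36 mm (tile y), centred: place of the V-block, its own x along the tile's y, either way round
- mirror_mount: bystander: black mirror mount, 39 x 40 x 40 mm, standing near the work; origin at the centre of its underside. Leave it alone
- short_post: bystander: short steel post holder, 24 mm diameter, 45 mm high, with a side screw, standing near the work; origin at its underside. Leave it alone
Mind the look-alikes: they are no part of the job. Several things look just like the small_tape: the one meant starts nearest to the robot's base.

How it is judged:
By the outcome, as a careful person would: the job done as asked, in the order asked, and still so for the second after the job is handed in, with the robot touching nothing.
It also fails if it takes over 104 s, if anything falls off the work surface, if the arm or the gripper's body presses on something with over 40 N, if the wrist force passes 120 N, or if a joint passes its speed limit or range.

## Working session

There is one attempt and no reset: what is moved stays moved. The work goes in short steps, Python scripts to look and compute and a tool call to move; the robot and the scene stay as the last step left them, time stands still between calls to the robot, and variables do not carry over. Pictures are saved under pics/ and viewed, and the job is handed in when it is done.

Besides the shell and the picture viewer there is one more tool, called after "Call:" in YAML: its name, and indented under it one key for each argument. jog_arm: Moves the arm, as the interface text tells. Its arguments: {"type":"object","properties":{"increments":{"type":"array"},"grip_force":{"type":"number"}},"required":["increments"]}

```bash
ls; mkdir -p pics; python3 - <<'E'
from bench import arm, imaging, workorder
import cv2, numpy as np
s=arm.read_state(); print(s)
for n in ["scene","top","wrist"]:
    p,d=imaging.get_image(n)
    cv2.imwrite(f"pics/{n}0.png",p[:,:,::-1]); np.save(f"pics/{n}0_d.npy",d); np.save(f"pics/{n}0.npy",p)
    print(n,imaging.camera_params(n))
E
```

```text
pics
{'t': 0.0, 'qpos': array([-1.22360147e+00,  1.24518874e-01,  1.65167258e+00,  1.29969191e-05,
        1.36749549e+00, -8.26021603e-02]), 'joint_velocities': array([ 0.000897  , -0.00025278, -0.00042528, -0.00071601,  0.00069745,
       -0.00083281]), 'joint_torque': array([ 2.14075976e-04, -4.23606956e+01, -3.65453446e+01, -1.94254740e-04,
        7.07552681e-03,  5.17834096e-06]), 'eef_pos': array([ 0.27062567, -0.59035317,  0.24704491]), 'eef_rot': array([-0.43330842,  1.98610041, -1.9818813 ]), 'wrist_force': array([-0.65441545,  0.08801628, -0.74748116]), 'ft_torque': array([-0.00341666,  0.02580161, -0.0048198 ]), 'finger_gap': 0.08531872403343926}
scene {'fx': 417.1270768635249, 'fy': 417.1270768635249, 'cx': 265.3020962592216, 'cy': 188.84217962338667, 'k1': -0.09717997929058822, 'cam_to_world': array([[ 0.95115999,  0.23111374, -0.20464874,  0.84510855],
       [ 0.30844572, -0.73833846,  0.59976459, -0.76529098],
       [-0.01248619, -0.63359511, -0.77356405,  1.08348011],
       [ 0.        ,  0.        ,  0.        ,  1.        ]])}
top {'fx': 442.20543922744343, 'fy'
[... 157 characters left out ...]
907658,  0.48953393],
       [-0.99938449,  0.02800889, -0.02112209,  0.04192824],
       [ 0.01912772, -0.0696552 , -0.99738773,  1.24258088],
       [ 0.        ,  0.        ,  0.        ,  1.        ]])}
wrist {'fx': 318.99448471701066, 'fy': 318.99448471701066, 'cx': 254.9574796522507, 'cy': 190.89713820050383, 'k1': -0.07791666413861911, 'T_tool_cam': array([[-1.55211294e-04,  9.45970377e-01,  3.24253021e-01,
        -8.32695841e-02],
       [-1.00277248e-04, -3.24253038e-01,  9.45970379e-01,
        -1.25901976e-01],
       [ 9.99999983e-01,  1.14310086e-04,  1.45187039e-04,
         8.68310332e-04],
       [ 0.00000000e+00,  0.00000000e+00,  0.00000000e+00,
         1.00000000e+00]])}
```

View pics/top0.png

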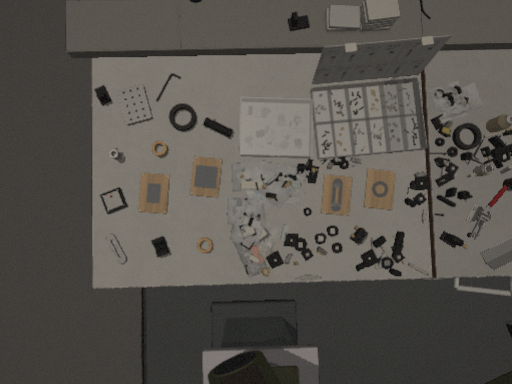

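View pics/scene0.png

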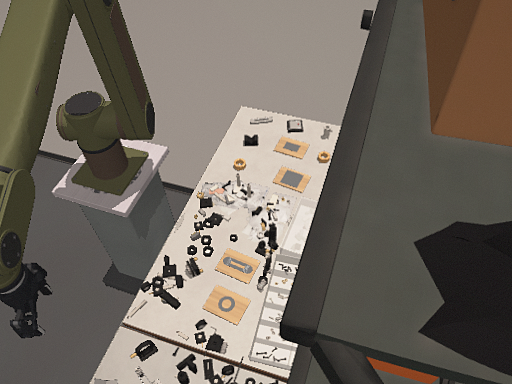

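View pics/wrist0.png

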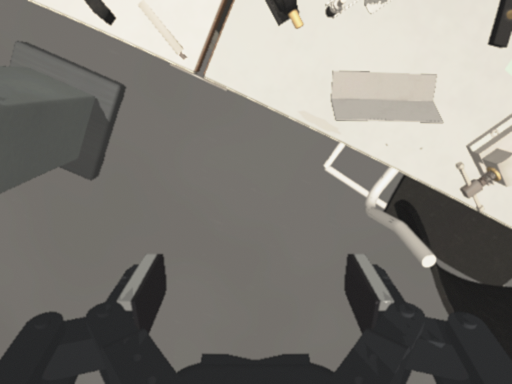

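The top view shows, on the left: the stage at (114,200), the bar at (117,248), the V-block at (161,246), and tape-like rings at (160,148), (205,245) and possibly (265,271). The tiles are at (154,193), (206,176), (337,195) and (379,189). I'll zoom in.

```bash
cat > h.py <<'E'
import numpy as np, cv2, json
from bench import arm, imaging, workorder
from scipy.spatial.transform import Rotation as R
def T_of(name,s=None):
    c=imaging.camera_params(name)
    if 'cam_to_world' in c: return c,np.array(c['cam_to_world'])
    T=np.eye(4);T[:3,:3]=R.from_rotvec(s['eef_rot']).as_matrix();T[:3,3]=s['eef_pos']
    return c,T@np.array(c['T_tool_cam'])
def slopes(c,uv):
    uv=np.atleast_2d(np.array(uv,float))
    d=(uv-[c['cx'],c['cy']])/[c['fx'],c['fy']]
    a=d.copy()
    for _ in range(20): a=d/(1+c['k1']*(a**2).sum(1,keepdims=True))
    return a
def onplane(c,T,uv,z):
    a=slopes(c,uv); r=np.c_[a,np.ones(len(a))]@T[:3,:3].T
    t=(z-T[2,3])/r[:,2]
    return T[:3,3]+r*t[:,None]
def withdepth(c,T,uv,d):
    a=slopes(c,uv); r=np.c_[a,np.ones(len(a))]
    dd=np.array([d[int(round(v)),int(round(u))] for u,v in np.atleast_2d(uv)])
    return (r*dd[:,None])@T[:3,:3].T+T[:3,3]
def project(c,T,P):
    p=(np.atleast_2d(P)-T[:3,3])@T[:3,:3]; a=p[:,:2]/p[:,2:]
    k=1+c['k1']*(a**2).sum(1,keepdims=True)
    return a*k*[c['fx'],c['fy']]+[c['cx'],c['cy']]
def snap(name,tag):
    s=arm.read_state(); p,d=imaging.get_image(name)
    cv2.imwrite(f"pics/{tag}.png",p[:,:,::-1]); np.savez(f"pics/{tag}.npz",p=p,d=d,pos=s['eef_pos'],rot=s['eef_rot'])
    return s,p,d
E
python3 - <<'E'
from h import *
p=np.load('pics/top0.npy');d=np.load('pics/top0_d.npy');c,T=T_of('top')
for n,(u,v) in dict(ringA=(160,148),ringB=(205,245),ringC=(265,271),stage=(114,200),bar=(117,248),vee=(161,246),t1=(154,193),t2=(206,176),t3=(337,195),t4=(379,189),mount=(103,95),post=(116,155),shelf=(150,25),lid=(380,60),clut=(250,220),tray=(275,130),pole=(250,320),cl2=(300,170),cl3=(320,235)).items():
    P=withdepth(c,T,[(u,v)],d)[0]; print(n,P.round(3), 'dist',round(np.hypot(*onplane(c,T,[(u,v)],.01)[0][:2]),3))
crop=p[120:290,85:285]; cv2.imwrite('pics/z1.png',cv2.resize(crop,None,fx=3.9,fy=3.5,interpolation=3)[:,:,::-1] if 0 else cv2.resize(crop,None,fx=3.5,fy=3.5,interpolation=3)[:,:,::-1])
crop=p[140:290,290:420]; cv2.imwrite('pics/z2.png',cv2.resize(crop,None,fx=4,fy=4,interpolation=3)[:,:,::-1])
E
```

```text
ringA [ 0.716  0.264 -0.003] dist 0.76
ringB [0.439 0.142 0.002] dist 0.462
ringC [ 0.361 -0.023 -0.005] dist 0.364
stage [0.571 0.391 0.011] dist 0.692
bar [0.439 0.383 0.012] dist 0.583
vee [0.441 0.263 0.013] dist 0.513
t1 [0.588 0.281 0.004] dist 0.651
t2 [0.632 0.135 0.003] dist 0.646
t3 [ 0.568 -0.232  0.005] dist 0.613
t4 [ 0.582 -0.352  0.004] dist 0.679
mount [0.857 0.408 0.047] dist 0.965
post [0.691 0.375 0.044] dist 0.796
shelf [0.989 0.251 0.18 ] dist 1.106
lid [ 0.899 -0.324  0.151] dist 1.022
clut [0.505 0.016 0.036] dist 0.505
tray [ 0.749 -0.06   0.046] dist 0.759
pole [ 0.113  0.015 -0.558] dist 0.233
cl2 [ 0.634 -0.121  0.071] dist 0.654
cl3 [ 0.457 -0.18   0.   ] dist 0.491
```

View pics/z1.png

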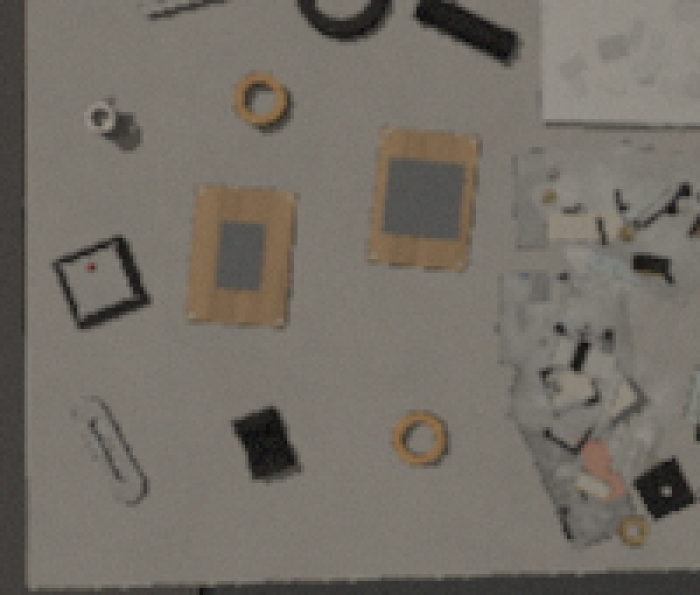

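View pics/z2.png

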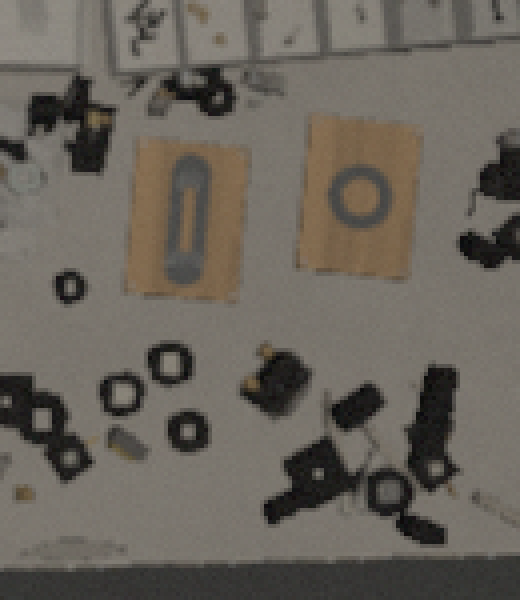

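Ring candidates are A (160,148) at 0.76 m from the base, B (205,245) at 0.46 m, and C (265,271), a smaller brass washer lying in the clutter. The larger black rings are not tan. B is the tape roll: it is the nearer of the two identical rings, on the bare left part. Next: a close crop of the rings and rough measurements.

```bash
python3 - <<'E'
from h import *
p=np.load('pics/top0.npy');c,T=T_of('top')
crops=[cv2.resize(p[v-16:v+16,u-16:u+16],(250,250),interpolation=0) for u,v in [(160,148),(205,245),(265,271)]]
cv2.imwrite('pics/rings.png',np.hstack(crops)[:,:,::-1])
hsv=cv2.cvtColor(p,cv2.COLOR_RGB2HSV)
for u,v in [(160,148),(205,245),(265,271),(154,193),(206,176),(337,195),(379,189)]: 
    print((u,v))
wood=cv2.inRange(hsv,(8,70,70),(25,255,255))
cs,_=cv2.findContours(wood,cv2.RETR_EXTERNAL,cv2.CHAIN_APPROX_NONE)
for k in cs:
    if cv2.contourArea(k)<60: continue
    q=k[:,0].astype(float); z=.005 if cv2.contourArea(k)>400 else .018
    W=onplane(c,T,q,z)[:,:2]; r=cv2.minAreaRect((W*1000).astype(np.float32)); print(q.mean(0).round(1),'minrect',np.round(r[0],1),np.round(r[1],1),round(r[2],1))
    e=cv2.minEnclosingCircle((W*1000).astype(np.float32)); print('  circ',e)
s=arm.read_state(); print(R.from_rotvec(s['eef_rot']).as_matrix().round(3))
for n,(u0,v0,u1,v1) in dict(stage=(95,180,135,220),vee=(145,230,178,262),bar=(100,225,130,270)).items():
    g=hsv[v0:v1,u0:u1,2]; print(n, np.percentile(g,[1,10,50,90]))
    m=cv2.inRange(g,0,60 if n!='bar' else 85)
    cs,_=cv2.findContours(m,cv2.RETR_EXTERNAL,cv2.CHAIN_APPROX_NONE); k=max(cs,key=cv2.contourArea)
    W=onplane(c,T,k[:,0]+np.array([u0,v0]),.01)[:,:2]; r=cv2.minAreaRect((W*1000).astype(np.float32)); print(r)
E
```

```text
(160, 148)
(205, 245)
(265, 271)
(154, 193)
(206, 176)
(337, 195)
(379, 189)
[256.7 253.2] minrect [4.129e+02 4.000e-01] [51.  19.4] 22.8
  circ ((412.3338928222656, 1.6618633270263672), 26.322900772094727)
[204.5 245. ] minrect [439.9 142.5] [41.2 38.3] 88.3
  circ ((439.7388916015625, 142.76695251464844), 21.135042190551758)
[335.9 194.5] minrect [ 569.3 -230. ] [ 78.9 108.8] 82.9
  circ ((569.8137817382812, -226.42752075195312), 63.76018142700195)
[154.1 193.7] minrect [588.8 282.5] [ 79.3 108.8] 84.8
  circ ((587.9891357421875, 280.2872619628906), 63.55839538574219)
[379.2 189.1] minrect [ 582.1 -352.4] [ 79.  108.8] 81.7
  circ ((581.5223388671875, -350.782470703125), 64.09505462646484)
[205.5 176.4] minrect [630.8 136.2] [ 79.3 108.9] 82.7
  circ ((631.650634765625, 137.6017303466797), 63.7674674987793)
[158.8 147.8] minrect [712.4 262.9] [38.9 39.5] 89.1
  circ ((713.154296875, 262.8311462402344), 21.489070892333984)
[[-0.909 -0.001  0.417]
 [-0.417  0.002 -0.909]
 [-0.    -1.    -0.002]]
stage [ 30.   64.9 124.  127. ]
((570.5333862304688, 392.3348083496094), (58.03253936767578, 58.414005279541016), 19.71077537536621)
vee [ 18.55  29.5  123.   126.  ]
((439.78662109375, 264.88427734375), (49.21265411376953, 36.14301300048828), 20.19178009033203)
bar [ 79. 112. 124. 127.]
((420.5093994140625, 381.75518798828125), (9.883341789245605, 2.423074722290039), 25.83400535583496)
```

View pics/rings.png

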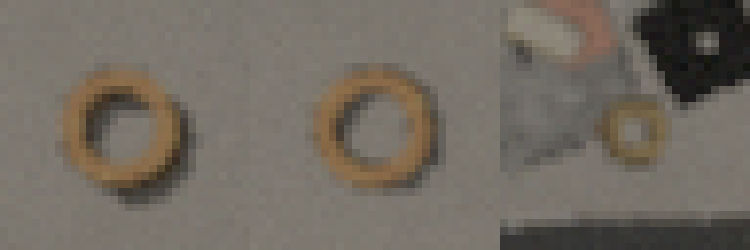

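Ring B at (205,245) is confirmed: the crop shows two identical tan rings and one much smaller brass washer. Next I'll check from the wrist depth where the open fingertips are in the tool frame.

```bash
python3 - <<'E'
from h import *
d=np.load('pics/wrist0_d.npy');c=imaging.camera_params('wrist');T=np.array(c['T_tool_cam'])
us,vs=np.meshgrid(np.arange(90,420),np.arange(230,384))
uv=np.c_[us.ravel(),vs.ravel()]; dd=d[vs.ravel(),us.ravel()]; uv=uv[(dd>0.05)&(dd<.25)]
P=withdepth(c,T,uv,d)
for nm,m in (('L',P[:,2]<0),('R',P[:,2]>0)):
    Q=P[m]; i=np.argsort(-Q[:,1])[:400]; 
    print(nm,len(Q),'ymax pct',np.percentile(Q[:,1],[90,98,99.5,100]).round(4)); 
    t=Q[Q[:,1]>np.percentile(Q[:,1],99.5)-.01]; print(' tips x',np.percentile(t[:,0],[2,98]).round(4),'z',np.percentile(t[:,2],[2,50,98]).round(4))
E
```

```text
L 9584 ymax pct [-0.0144 -0.0027  0.0013  0.004 ]
 tips x [-0.011   0.0105] z [-0.0538 -0.0419 -0.0413]
R 9690 ymax pct [-0.0144 -0.0027  0.0012  0.0045]
 tips x [-0.011   0.0105] z [0.0431 0.0436 0.0557]
```

Call:
jog_arm:
  increments:
    - [8.5, 1, 4, 1, 0]
    - [8.5, 3, 8, 2, 0]
    - [8.5, 5, 13, 2, 0]
    - [8.5, 6, 18, 2, 0]
    - [8.5, 8, 23, 2, 0]
    - [8.5, 9, 28, 2, 0]
    - [8.5, 11, 33, 2, 0]
    - [8.5, 12, 38, 2, 0]
    - [8.5, 14, 43, 2, 0]
    - [8.5, 16, 48, 2, 0]
    - [8.5, 17, 53, 2, 0]
    - [8.5, 19, 58, 2, 0]
    - [8.5, 20, 63, 2, 0]
    - [8.5, 21, 68, 2, 0]
    - [8.5, 22, 73, 2, 0]
    - [8.5, 23, 78, 2, 0]
    - [8.5, 24, 82, 2, 0]
    - [8.5, 25, 86, 2, 0]
    - [8.5, 25, 89, 2, 0]
    - [8.5, 25, 90, 2, 0]

```text
t: 2.15
eef_pos: [0.5202, 0.3131, 0.2665]
eef_rot: [-0.438, 1.984, -1.98]
wrist_force: [-0.4, -0.7, -0.0]
finger_gap: 0.0851
```

The open fingertips are 4.5 mm ahead of the TCP (17 mm when shut). Now the close-up wrist view.

```bash
python3 - <<'E'
from h import *
s,p,d=snap('wrist','w1'); print(s['qpos'].round(2))
E
```

```text
[0.45 0.02 1.73 0.   1.39 1.59]
```

View pics/w1.png

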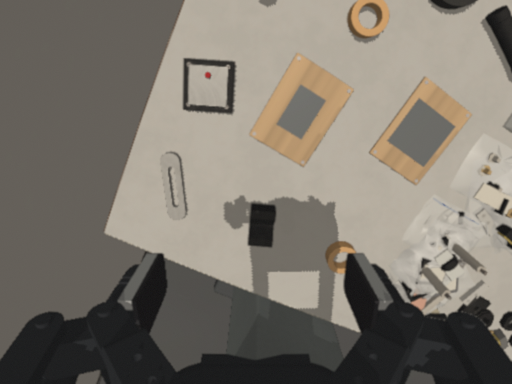

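The wrist view shows the stage (209,85), bar (173,186), V-block (262,225), block tile (302,110), stage tile (421,131) and tape B partly hidden (341,257).

```bash
cat >> h.py <<'E'
def rect(W):
    (cx,cy),(a,b),t=cv2.minAreaRect((W[:,:2]*1000).astype(np.float32))
    if a<b: a,b,t=b,a,t+90
    t=(t+90)%180-90
    return f"centre mm ({cx:.1f},{cy:.1f}) long {a:.1f} short {b:.1f} longaxis {t:.1f} deg"
def load(tag,name):
    z=np.load(f'pics/{tag}.npz'); s=dict(eef_pos=z['pos'],eef_rot=z['rot']); c,T=T_of(name,s); return z['p'],z['d'],c,T
def blob(m,box):
    u0,v0,u1,v1=box; mm=m[v0:v1,u0:u1]
    cs,_=cv2.findContours(mm,cv2.RETR_EXTERNAL,cv2.CHAIN_APPROX_NONE); k=max(cs,key=cv2.contourArea)
    return k[:,0]+np.array([u0,v0],float)
def edge(k):  # expand hull by half a pixel
    return cv2.convexHull(k.astype(np.float32))[:,0]
E
python3 - <<'E'
from h import *
p,d,c,T=load('w1','wrist'); hsv=cv2.cvtColor(p,cv2.COLOR_RGB2HSV); V=hsv[...,2]
wood=cv2.inRange(hsv,(8,70,70),(25,255,255))
for n,b in dict(block_tile=(245,45,360,170),stage_tile=(365,70,475,190)).items():
    k=blob(wood,b); print(n,rect(onplane(c,T,edge(k),.005)))
    inn=cv2.inRange(hsv,(0,0,30),(179,60,130)); u0,v0,u1,v1=b
    u,v=k.mean(0); bb=(int(u-30),int(v-30),int(u+30),int(v+30)) if 'block' in n else (int(u-38),int(v-38),int(u+38),int(v+38))
    hull=np.zeros_like(V); cv2.fillPoly(hull,[edge(k).astype(np.int32)],255); hull=cv2.erode(hull,np.ones((5,5)))
    k2=blob(hull&inn,b); print('   outline',rect(onplane(c,T,edge(k2),.005)))
dark=cv2.inRange(V,0,75)
k=blob(dark,(170,45,250,125)); print('stage z11',rect(onplane(c,T,edge(k),.011))); print('stage z0',rect(onplane(c,T,edge(k),.0)))
k=blob(cv2.inRange(V,0,60),(246,200,278,250)); print('vee z26',rect(onplane(c,T,edge(k),.026)));print('vee z0',rect(onplane(c,T,edge(k),.0)))
print('bar V',V[150:222:4,172])
print(V[186,155:195])
print('depth heights', withdepth(c,T,[(302,110),(421,131),(209,85),(166,186),(262,225),(230,180)],d)[:,2].round(4))
cv2.imwrite('pics/w1z.png',cv2.resize(p[140:280,140:380],None,fx=3.3,fy=3.3,interpolation=3)[:,:,::-1])
E
```

```text
block_tile centre mm (588.1,284.9) long 109.4 short 79.5 longaxis -5.8 deg
   outline centre mm (588.1,284.4) long 52.8 short 34.9 longaxis -5.5 deg
stage_tile centre mm (630.0,138.5) long 109.4 short 80.1 longaxis -7.5 deg
   outline centre mm (630.1,137.4) long 61.2 short 60.8 longaxis -7.3 deg
stage z11 centre mm (570.0,394.7) long 56.9 short 56.7 longaxis -69.2 deg
stage z0 centre mm (569.2,396.0) long 58.5 short 58.4 longaxis -69.2 deg
vee z26 centre mm (443.5,268.1) long 57.7 short 30.9 longaxis 19.8 deg
vee z0 centre mm (432.6,262.5) long 61.7 short 33.1 longaxis 19.8 deg
bar V [179 160 166 165 161 183 181 158 152 127 112  93  93 100 155 162 161 166]
[179 180 181 182 182 182 183 181 174 168 165 165 167 167 155  99  86 127
 164 180 179 171 167 165 164 163 153 123  97 132 174 181 180 180 180 180
 180 180 180 180]
depth heights [0.007  0.0063 0.0143 0.0079 0.0126 0.0005]
```

View pics/w1z.png

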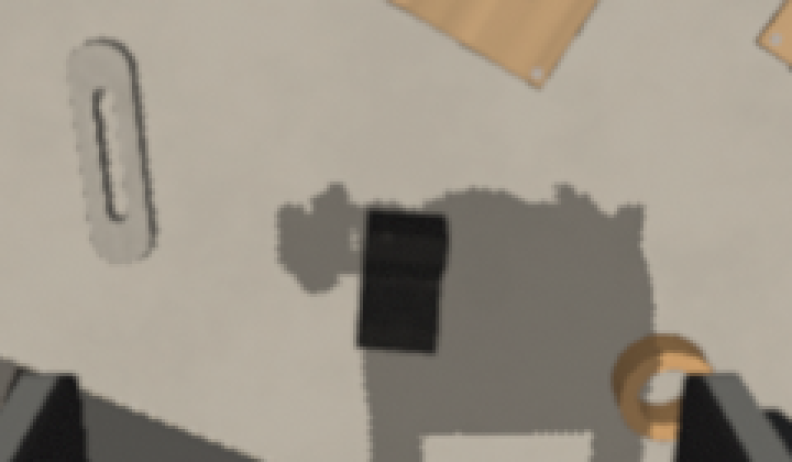

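```bash
cat >> h.py <<'E'
def jaw(s):
    m=R.from_rotvec(s['eef_rot']).as_matrix(); return np.degrees(np.arctan2(m[1,2],m[0,2]))
E
python3 - <<'E'
from h import *
s=arm.read_state(); print(jaw(s), s['eef_pos'])
# bar from grad edges
p,d,c,T=load('w1','wrist'); 
P=None
us,vs=np.meshgrid(np.arange(150,200),np.arange(140,230)); uv=np.c_[us.ravel(),vs.ravel()]
P=withdepth(c,T,uv,d); m=(P[:,2]>.0045)&(P[:,2]<.02); print(m.sum()); print('bar by depth',rect(P[m]), np.median(P[m],0).round(4))
lo,hi=P[m][:,2].min(),P[m][:,2].max(); print(lo,hi)
# tape B from outer contour, circle fit z=.018
hsv=cv2.cvtColor(p,cv2.COLOR_RGB2HSV)
m=cv2.inRange(hsv,(8,70,50),(25,255,255)); k=blob(m,(315,235,347,275))
E
```

```text
-65.16716101303768 [0.52006264 0.31252688 0.26647864]
1045
bar by depth centre mm (437.1,389.3) long 89.2 short 25.0 longaxis 27.8 deg [0.4405 0.3902 0.0091]
0.004520680289112455 0.012013748008421032
```

Call:
jog_arm:
  increments:
    - [8.5, 2, 3, -3, -1]
    - [8.5, 4, 6, -7, -3]
    - [8.5, 5, 8.2, -11, -4]
    - [8.5, 5, 8.2, -15, -4]
    - [8.5, 5, 8.2, -16.6, -4]
    - [8.5, 5, 8.2, -16.6, -4]
    - [8.5, 5, 8.2, -16.6, -4]

```text
t: 2.9
eef_pos: [0.571, 0.394, 0.1024]
eef_rot: [-0.37, 2.026, -2.021]
wrist_force: [0.3, -0.0, 0.5]
finger_gap: 0.0853
```

```bash
python3 - <<'E'
from h import *
s,p,d=snap('wrist','w2'); print(jaw(s),s['eef_pos'].round(4)); c,T=T_of('wrist',s)
V=cv2.cvtColor(p,cv2.COLOR_RGB2HSV)[...,2]
cv2.imwrite('pics/w2m.png',cv2.inRange(V,0,60))
E
```

```text
-69.22122185713604 [0.571  0.394  0.1024]
```

View pics/w2.png

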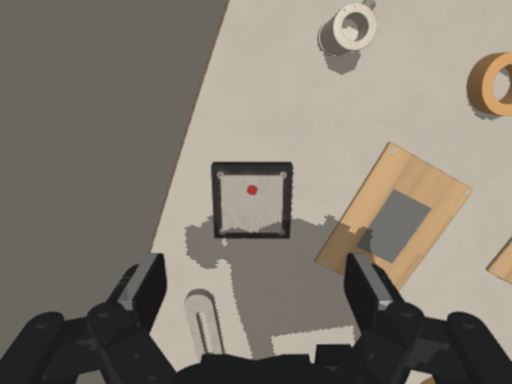

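The stage is nearly centred: cols 211–293, rows 162–239. Its edges are parallel to the image axes.

```bash
python3 - <<'E'
from h import *
p,d,c,T=load('w2','wrist')
V=cv2.cvtColor(p,cv2.COLOR_RGB2HSV)[...,2]
k=blob(cv2.inRange(V,0,75),(195,145,310,214))
Q=edge(blob(cv2.inRange(V,0,65),(195,150,305,250)))
for z in (.011,.0): print(z,rect(onplane(c,T,Q,z)))
print(Q.min(0),Q.max(0))
Tc=np.array(c['T_tool_cam'])
us,vs=np.meshgrid(np.arange(211,294),np.arange(160,240)); uv=np.c_[us.ravel(),vs.ravel()]
P=withdepth(c,T,uv,d); m=(P[:,2]>.006)&(P[:,2]<.025); print(rect(P[m]), np.percentile(P[m][:,2],[5,50,95]))
E
```

```text
0.011 centre mm (571.0,396.0) long 57.7 short 56.8 longaxis 20.9 deg
0.0 centre mm (567.1,394.7) long 60.6 short 59.7 longaxis 20.9 deg
[212. 163.] [291. 237.]
centre mm (570.2,395.6) long 58.7 short 57.5 longaxis 20.6 deg [0.01031958 0.01354832 0.01512863]
```

Call:
jog_arm:
  increments:
    - [8.5, 0, 0.2, -4, 0]
    - [8.5, 0, 0.2, -7, 0]
    - [8.5, 0, 0.2, -8.8, 0]
    - [8.5, 0, 0.2, -8.8, 0]
    - [6.6, 0, 0.2, -8.8, 0]
    - [6.6, 0, 0.2, -8.8, 0]
    - [5, 0, 0.2, -8.8, 0]
    - [5, 0, 0.2, -8.8, 0]
    - [5, 0, 0.2, -8.8, 0]
    - [5, 0, 0.2, -8.8, 0]
    - [5, 0, 0.2, -8.8, 0]
  grip_force: 40

```text
t: 4.05
eef_pos: [0.5733, 0.3975, 0.0187]
eef_rot: [-0.363, 2.026, -2.015]
wrist_force: [-0.6, -1.3, 5.8]
finger_gap: 0.0569
```

```bash
python3 - <<'E'
from h import *
s,p,d=snap('wrist','w3'); print(jaw(s),s['eef_pos'].round(4),s['finger_gap'],s['wrist_force'])
E
```

```text
-69.21149637551225 [0.5733 0.3975 0.0187] 0.056883017868349345 [-0.64272329 -1.34935864  5.82459888]
```

View pics/w3.png

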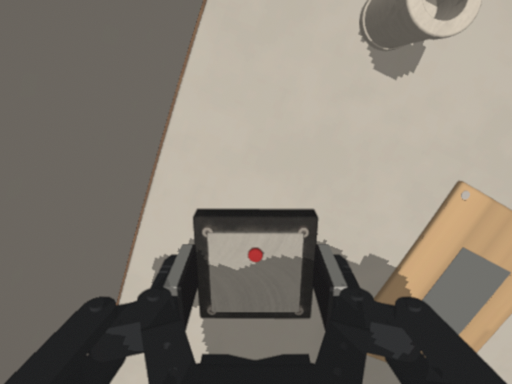

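Call:
jog_arm:
  increments:
    - [5, 0, 0, 2, 0]
    - [5, 0, 0, 5, 0]
    - [5, 0, 0, 7, 0]
    - [5, 0, 0, 7, 0]
    - [5, 0, 0, 7, 0]

```text
t: 4.6
eef_pos: [0.5733, 0.3975, 0.0888]
eef_rot: [-0.363, 2.026, -2.015]
wrist_force: [-0.4, -0.1, -1.7]
finger_gap: 0.0561
```

```bash
python3 - <<'E'
from h import *
s,p,d=snap('wrist','w4'); print(jaw(s),s['eef_pos'].round(4),s['finger_gap'],s['wrist_force'])
c,T=T_of('wrist',s); Tc=np.array(c['T_tool_cam'])
V=cv2.cvtColor(p,cv2.COLOR_RGB2HSV)[...,2]
us,vs=np.meshgrid(np.arange(190,325),np.arange(200,325)); uv=np.c_[us.ravel(),vs.ravel()]
P=withdepth(c,Tc,uv,d); m=(P[:,1]<.04)&(abs(P[:,2])<.031); Q=P[m]
print('tool x',np.percentile(Q[:,0],[.5,99.5]),'y',np.percentile(Q[:,1],[5,50,95]))
E
```

```text
-69.20835517050686 [0.5733 0.3975 0.0888] 0.05613400263964214 [-0.37115883 -0.06280016 -1.68577766]
tool x [-0.02613986  0.03194391] y [-0.00236298  0.00506431  0.01056001]
```

View pics/w4.png

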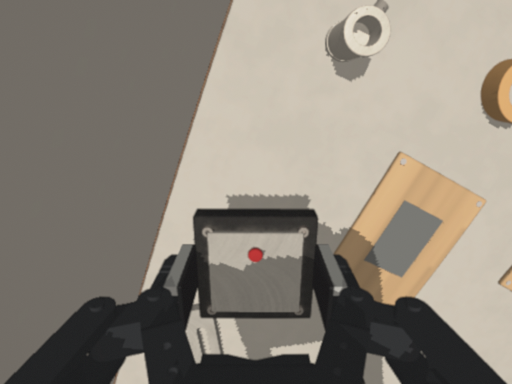

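```bash
python3 - <<'E'
from h import *
p,d,c,T=load('w4','wrist'); Tc=np.array(c['T_tool_cam'])
us,vs=np.meshgrid(np.arange(120,400),np.arange(230,384)); uv=np.c_[us.ravel(),vs.ravel()]
P=withdepth(c,Tc,uv,d)
for m in ((P[:,2]<-.0305)&(P[:,2]>-.06),(P[:,2]>.0315)&(P[:,2]<.06)):
    Q=P[m&(P[:,1]<.06)&(P[:,1]>-.06)&(abs(P[:,0])<.02)]; print(len(Q),np.percentile(Q[:,1],[90,98,99.5,100]).round(4))
    t=Q[Q[:,1]>np.percentile(Q[:,1],98)-.01]; print(np.percentile(t[:,2],[1,50,99]).round(4),np.percentile(t[:,0],[1,99]).round(4))
# stage edges in tool frame at plate-top plane y0
V=cv2.cvtColor(p,cv2.COLOR_RGB2HSV)[...,2]
for row in (215,225,312): print(row,V[row,185:330:1][:15],V[row,305:330])
print(V[200:225,255]); print(V[300:328,255])
print(P[(np.abs(uv-[255,290]).sum(1)<1)], P[(np.abs(uv-[255,314]).sum(1)<1)], withdepth(c,Tc,[(255,214),(220,290),(255,260),(215,290),(300,290)],d).round(4))
m=R.from_rotvec(np.load('pics/w4.npz')['rot']).as_matrix(); print(m.round(4))
E
```

```text
2816 [-0.0065  0.0037  0.0071  0.0098]
[-0.0407 -0.0362 -0.0306] [-0.0112 -0.0056]
3723 [-0.0091  0.0033  0.0067  0.0093]
[0.0316 0.0356 0.0422] [-0.0112 -0.0057]
215 [207 207 206 206 206 207 206 194 154  89  42  35  37  36  37] [ 30  29  30  32  32  33  32  31  30  29  33  78 146 190 204 204 204 203
 202 203 202 202 202 202 201]
225 [206 206 206 206 206 207 205 182 124  68  54  57  57  58  56] [ 61  60  57  57  55  55  54  54  55  53  52  52  75 114 127 129 132 133
 129 134 163 190 200 201 206]
312 [ 27  27  29  27  49 102 156 181 186 185 186 187 188 179 133] [ 40  38  37  38  41  63 100 124 128 127 126 127 127 125 106  70  37  26
  27  26  25  28  31  34  36]
[129 129 128 128 129 128 130 124  97  56  31  28  31  31  31  34  42  49
  53  55  57  55  55  54  58]
[116 115 116 114 114 115 116 115 116 116 118 110  66  39  38  36  36  48
  86 123 130 129 129 129 129 128 128 128]
[[0.01254899 0.00460168 0.00094171]] [[0.0296915  0.00758598 0.00094581]] [[-0.0256  0.0096  0.0009]
 [ 0.0126  0.0046 -0.0162]
 [-0.0063  0.0014  0.0009]
 [ 0.0128  0.0049 -0.0187]
 [ 0.0144  0.007   0.0234]]
[[-0.9349  0.0065  0.355 ]
 [-0.3549  0.0065 -0.9349]
 [-0.0084 -1.     -0.0038]]
```

```bash
python3 - <<'E'
from h import *
c=imaging.camera_params('wrist'); Tc=np.array(c['T_tool_cam'])
def ony(uv,y):
    a=slopes(c,uv); r=np.c_[a,np.ones(len(a))]@Tc[:3,:3].T; t=(y-Tc[1,3])/r[:,1]; return Tc[:3,3]+r*t[:,None]
print(ony([(255,216.3),(255,318)],.0077).round(4), ony([(255,208.3)],.0187).round(4))
print(ony([(193.8,218),(317.7,218)],.0077).round(4), ony([(193.8,212),(316.7,212)],.0187).round(4))
E
```

```text
[[-0.0253  0.0077  0.0009]
 [ 0.0324  0.0077  0.0009]] [[-0.0248  0.0187  0.0009]]
[[-0.0244  0.0077 -0.0271]
 [-0.0244  0.0077  0.0296]] [[-0.0228  0.0187 -0.0292]
 [-0.0228  0.0187  0.0313]]
```

Call:
jog_arm:
  increments:
    - [5, 1, -4, 2, -4]
    - [5, 2, -8, 3, -8]
    - [5, 3, -12, 3, -14]
    - [5, 4, -16, 3, -20]
    - [5, 5, -20, 3, -25]
    - [5, 6, -24, 3, -28.2]
    - [5, 6, -25.9, 3, -28.2]
    - [5, 6, -25.9, 3, -28.2]
    - [5, 6, -25.9, 3, -28.2]

```text
t: 5.55
eef_pos: [0.6316, 0.1382, 0.1159]
eef_rot: [-0.144, -2.16, 2.153]
wrist_force: [-0.6, 0.5, -1.2]
finger_gap: 0.0561
```

```bash
python3 - <<'E'
from h import *
s,p,d=snap('wrist','w5'); print(jaw(s),s['eef_pos'].round(4),s['finger_gap'],s['wrist_force'],R.from_rotvec(s['eef_rot']).as_matrix().round(4)[2])
E
```

```text
-97.41552414108439 [0.6316 0.1382 0.1159] 0.05607620182448223 [-0.57243733  0.49172252 -1.24881036] [-0.0035 -1.     -0.0034]
```

View pics/w5.png

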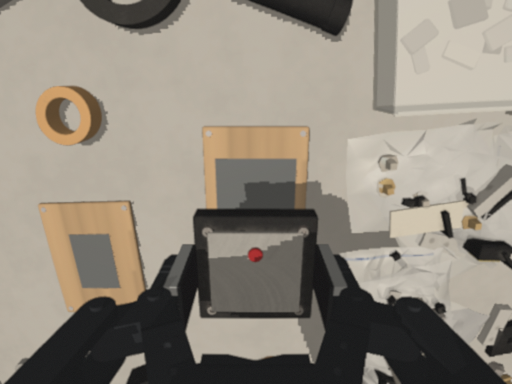

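The held stage is still aligned in the jaws. The tile's far edge (row 126) and the outline's far edge (row 158, cols 216–296) are visible ahead of it.

```bash
python3 - <<'E'
from h import *
p,d,c,T=load('w5','wrist'); z=np.load('pics/w5.npz')
hsv=cv2.cvtColor(p,cv2.COLOR_RGB2HSV); wood=cv2.inRange(hsv,(8,60,60),(25,255,255))
s=dict(eef_rot=z['rot'])
M=R.from_rotvec(z['rot']).as_matrix()
# far edge: for columns, first wood row
cols=np.arange(212,301); far=np.array([np.where(wood[100:160,u]>0)[0][0]+100-.5 for u in cols])
rows=np.arange(135,185); l=np.array([np.where(wood[v,180:250]>0)[0][0]+180-.5 for v in rows]); r=np.array([np.where(wood[v,290:330]>0)[0][-1]+290+.5 for v in rows])
g=cv2.inRange(hsv,(0,0,30),(179,70,150))
of=np.array([150+np.argmin(np.diff(hsv[150:170,u,1].astype(int)))+.5 for u in np.arange(220,292)])
def tool(uv,zz):
    W=onplane(c,T,uv,zz); return (W-z['pos'])@M
F=tool(np.c_[cols,far],.005);L=tool(np.c_[l,rows],.005);Rr=tool(np.c_[r,rows],.005);O=tool(np.c_[np.arange(220,292),of],.005)
print('far edge tool x at ',np.median(F[:,0]),'slope deg',np.degrees(np.polyfit(F[:,2],F[:,0],1)[0]))
print('L z',np.median(L[:,2]),np.degrees(np.polyfit(L[:,0],L[:,2],1)[0]),'R z',np.median(Rr[:,2]),np.degrees(np.polyfit(Rr[:,0],Rr[:,2],1)[0]))
print('outline far x',np.median(O[:,0]),np.degrees(np.polyfit(O[:,2],O[:,0],1)[0]))
E
```

```text
far edge tool x at  -0.053462620527356196 slope deg -0.04121618123969221
L z -0.03849270281872679 -0.10540839759523381 R z 0.04105489281177428 0.005165210250325209
outline far x -0.028590355389945643 -0.058367334410521415
```

Call:
jog_arm:
  increments:
    - [5, 0.1, 0, -4, 0]
    - [5, 0.16, 0, -7, 0]
    - [5, 0.16, 0, -7.8, 0]
    - [5, 0.16, 0, -7.8, 0]
    - [5, 0.16, 0, -7.8, 0]

```text
t: 6.1
eef_pos: [0.6343, 0.1398, 0.0398]
eef_rot: [-0.145, -2.163, 2.155]
wrist_force: [-0.1, -0.2, -0.1]
finger_gap: 0.0564
```

```bash
python3 - <<'E'
from h import *
s=arm.read_state(); print(jaw(s),s['eef_pos'].round(4),s['finger_gap'],s['wrist_force'],R.from_rotvec(s['eef_rot']).as_matrix().round(4)[2],s['joint_velocities'].round(4))
E
```

```text
-97.29429083740796 [0.6343 0.1398 0.0398] 0.0564478894278365 [-0.0958645  -0.24331692 -0.1152656 ] [-0.0062 -1.     -0.0041] [-0.0067 -0.0177 -0.0179 -0.0006 -0.0043 -0.0019]
```

```bash
cat > tile.py <<'E'
from h import *
import sys
def tilecheck(tag,off=31,rng=None):
    p,d,c,T=load(tag,'wrist'); z=np.load(f'pics/{tag}.npz'); M=R.from_rotvec(z['rot']).as_matrix()
    hsv=cv2.cvtColor(p,cv2.COLOR_RGB2HSV); wood=cv2.inRange(hsv,(8,60,60),(25,255,255))
    n,lab,st,_=cv2.connectedComponentsWithStats(wood)
    # component containing far strip in front of TCP
    best=None
    for i in range(1,n):
        x,y,w,h,a=st[i]
        if a>500 and x<255<x+w and (best is None or a>st[best][4]): best=i
    m=lab==best; x,y,w,h,a=st[best]
    cols=np.arange(x+12,x+w-12); far=np.array([np.argmax(m[:,u])-.5 for u in cols])
    rows=np.arange(y+10,y+28); l=np.array([np.argmax(m[v])-.5 for v in rows]); r=np.array([511-np.argmax(m[v][::-1])+.5 for v in rows])
    tool=lambda uv:(onplane(c,T,uv,.005)-z['pos'])@M
    F=tool(np.c_[cols,far]);L=tool(np.c_[l,rows]);Q=tool(np.c_[r,rows])
    fx=np.median(F[:,0]);zl=np.median(L[:,2]);zr=np.median(Q[:,2])
    print(tag,'pos',z['pos'].round(4),'tile far x %.1f -> centre x %.1f | zl %.1f zr %.1f width %.1f centre z %.1f | slopes %.2f'%(fx*1e3,fx*1e3+55,zl*1e3,zr*1e3,(zr-zl)*1e3,(zl+zr)*500,np.degrees(np.polyfit(F[:,2],F[:,0],1)[0])))
E
python3 - <<'E'
from tile import *
snap('wrist','w6'); tilecheck('w5'); tilecheck('w6')
E
```

```text
w5 pos [0.6316 0.1382 0.1159] tile far x -53.5 -> centre x 1.5 | zl -38.5 zr 41.0 width 79.5 centre z 1.3 | slopes -0.04
w6 pos [0.6343 0.1398 0.0398] tile far x -51.0 -> centre x 4.0 | zl -36.7 zr 42.8 width 79.5 centre z 3.1 | slopes -0.07
```

View pics/w6.png

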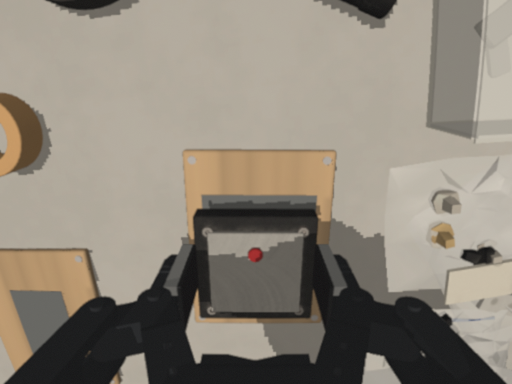

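Call:
jog_arm:
  increments:
    - [5, -0.08, -0.18, 0, 0]
    - [5, -0.08, -0.18, -0.5, 0]
    - [5, -0.08, -0.18, -1.0, 0]
    - [5, -0.08, -0.18, -1.0, 0]
    - [5, -0.08, -0.18, -1.0, 0]
    - [5, -0.08, -0.18, -1.0, 0]
    - [5, -0.08, -0.18, -1.0, 0]

```text
t: 6.85
eef_pos: [0.6341, 0.1379, 0.0306]
eef_rot: [-0.147, -2.163, 2.155]
wrist_force: [-0.5, -0.5, -1.6]
finger_gap: 0.0566
```

```bash
python3 - <<'E'
from tile import *
s,_,_=snap('wrist','w7'); tilecheck('w7'); print(jaw(s),s['wrist_force'],s['joint_velocities'].round(4))
E
```

```text
w7 pos [0.6341 0.1379 0.0306] tile far x -50.9 -> centre x 4.1 | zl -38.7 zr 40.7 width 79.3 centre z 1.0 | slopes 0.31
-97.31291677894676 [-0.48703664 -0.53293492 -1.58677217] [ 0.0006 -0.0004  0.0011  0.0011  0.0006  0.0001]
```

Call:
jog_arm:
  increments:
    - [5, -0.07, 0, -0.3, 0]
    - [5, -0.07, 0, -0.65, 0]
    - [5, -0.07, 0, -0.65, 0]
    - [5, -0.07, 0, -0.65, 0]
    - [5, -0.07, 0, -0.65, 0]
    - [5, -0.07, 0, -0.65, 0]

```text
t: 7.5
eef_pos: [0.6333, 0.1379, 0.024]
eef_rot: [-0.146, -2.163, 2.155]
wrist_force: [-0.6, 0.6, -0.7]
finger_gap: 0.0567
```

```bash
python3 - <<'E'
from tile import *
s,_,_=snap('wrist','w8'); tilecheck('w8'); print(jaw(s),s['wrist_force'],s['joint_velocities'].round(4))
E
```

```text
w8 pos [0.6333 0.1379 0.024 ] tile far x -51.9 -> centre x 3.1 | zl -38.8 zr 40.5 width 79.3 centre z 0.9 | slopes -0.07
-97.31438825835518 [-0.62309414  0.5784978  -0.6962843 ] [-0.0001 -0.0005 -0.0019 -0.0003  0.0004  0.0009]
```

View pics/w8.png

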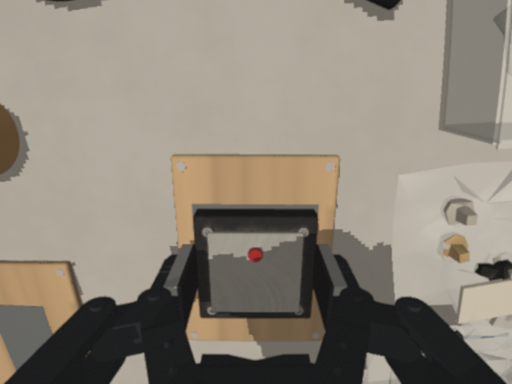

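Call:
jog_arm:
  increments:
    - [6.4, 0, 0, 0, 0]
    - [7.5, 0, 0, 0, 0]
    - [7.5, 0, 0, 0, 0]
    - [7.5, 0, 0, 2, 0]
    - [7.5, 2, 0, 6, 0]
    - [7.5, 2, 0, 10, 0]
    - [7.5, 0, 0, 14, 0]
    - [7.5, -3, 0, 16, 0]
    - [7.5, -3, 0, 16, 0]
    - [7.5, -3, 0, 16, 0]
    - [7.5, -3, 0, 16, 0]

```text
t: 8.65
eef_pos: [0.6031, 0.1377, 0.1827]
eef_rot: [-0.145, -2.162, 2.154]
wrist_force: [-0.6, 0.5, 0.1]
finger_gap: 0.0748
```

```bash
python3 - <<'E'
from h import *
s,_,_=snap('wrist','w9'); snap('top','t9'); print(jaw(s),s['eef_pos'])
E
```

```text
-97.3206157835701 [0.60311647 0.13771079 0.18265108]
```

View pics/w9.png

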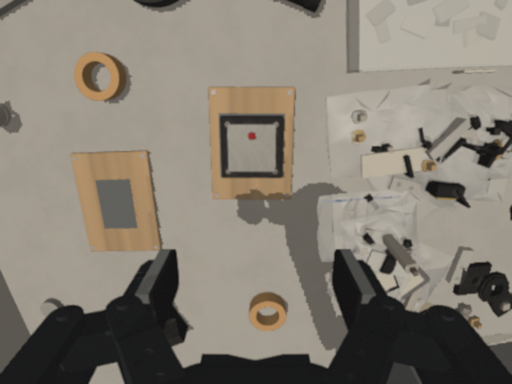

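The stage now sits on its tile at (252,145), and tape B is visible at (268,312). I'll measure the stage against the tile, and the tape.

```bash
python3 - <<'E'
from h import *
p,d,c,T=load('w9','wrist'); hsv=cv2.cvtColor(p,cv2.COLOR_RGB2HSV); V=hsv[...,2]
wood=cv2.inRange(hsv,(8,70,60),(25,255,255))
print('tile',rect(onplane(c,T,edge(blob(wood,(195,75,310,210))),.005)))
Q=edge(blob(cv2.inRange(V,0,60),(212,105,292,185)))
for z in (.016,.005): print('stage',z,rect(onplane(c,T,Q,z)))
us,vs=np.meshgrid(np.arange(212,292),np.arange(105,185)); uv=np.c_[us.ravel(),vs.ravel()]
P=withdepth(c,T,uv,d); m=P[:,2]>.0115; print('depth',rect(P[m]),np.percentile(P[m][:,2],[5,50,95]))
gray=cv2.inRange(hsv,(0,0,61),(179,70,120))
cv2.imwrite('pics/w9z.png',cv2.resize(p[75:210,195:310],None,fx=4.4,fy=4.4,interpolation=3)[:,:,::-1])
k=blob(cv2.inRange(hsv,(8,70,60),(25,255,255)),(240,285,300,340)); print(k.min(0),k.max(0))
for z in (.018,.0): print('tape',z,np.array(cv2.minEnclosingCircle((onplane(c,T,edge(k),z)[:,:2]*1000).astype(np.float32))[0]),cv2.minEnclosingCircle((onplane(c,T,edge(k),z)[:,:2]*1000).astype(np.float32))[1])
us,vs=np.meshgrid(np.arange(240,300),np.arange(280,345)); uv=np.c_[us.ravel(),vs.ravel()]
P=withdepth(c,T,uv,d); m=(P[:,2]>.010)&(P[:,2]<.03)
print('tape depth',cv2.minEnclosingCircle((P[m][:,:2]*1000).astype(np.float32)), P[m].mean(0))
E
```

```text
tile centre mm (630.4,137.5) long 107.9 short 79.4 longaxis -7.4 deg
stage 0.016 centre mm (630.9,136.9) long 57.3 short 56.3 longaxis 82.8 deg
stage 0.005 centre mm (628.9,137.3) long 59.4 short 58.5 longaxis 82.8 deg
depth centre mm (643.6,135.5) long 85.3 short 57.5 longaxis -8.0 deg [0.01527339 0.01845048 0.02028983]
[249. 292.] [285. 330.]
tape 0.018 [445.28198242 143.7348175 ] 26.64499282836914
tape 0.0 [430.43667603 144.85345459] 28.292888641357422
tape depth ((439.8377685546875, 144.5474853515625), 21.628089904785156) [0.44189234 0.14406552 0.01676897]
```

View pics/w9z.png

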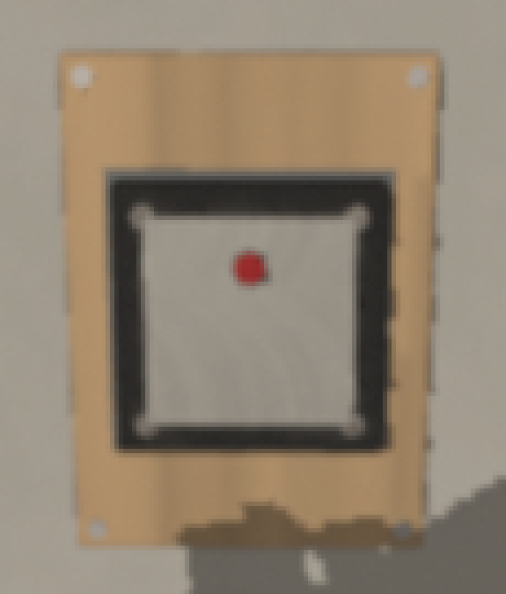

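The stage is within about 0.6 mm and 0.2° of the tile centre. Next, the tape.

Call:
jog_arm:
  increments:
    - [7, -4, 0.2, -2, 0]
    - [7, -8, 0.4, -4, 0]
    - [7, -12, 0.6, -6, 0]
    - [7, -15, 0.7, -7.5, 0]
    - [7, -16.3, 0.7, -8.2, 0]
    - [7, -16.3, 0.7, -8.2, 0]
    - [7, -16.3, 0.7, -8.2, 0]
    - [7, -16.3, 0.7, -8.2, 0]
    - [7, -16.3, 0.7, -8.2, 0]

```text
t: 9.65
eef_pos: [0.4416, 0.1447, 0.101]
eef_rot: [-0.146, -2.162, 2.154]
wrist_force: [0.5, 0.1, 1.0]
finger_gap: 0.0703
```

```bash
cat > tape.py <<'E'
from h import *
def tapecheck(tag,zt,box=(200,130,310,330)):
    """fit outer circle of the tan ring's top face, in tool frame, at world height zt"""
    p,d,c,T=load(tag,'wrist'); z=np.load(f'pics/{tag}.npz'); M=R.from_rotvec(z['rot']).as_matrix()
    u0,v0,u1,v1=box; us,vs=np.meshgrid(np.arange(u0,u1),np.arange(v0,v1)); uv=np.c_[us.ravel(),vs.ravel()]
    P=withdepth(c,T,uv,d); hsv=cv2.cvtColor(p,cv2.COLOR_RGB2HSV)
    tan=cv2.inRange(hsv,(8,70,40),(25,255,255))[uv[:,1],uv[:,0]]>0
    m=tan&(abs(P[:,2]-zt)<.004); W=P[m]
    (cx,cy),r=cv2.minEnclosingCircle((W[:,:2]*1000).astype(np.float32))
    t=(np.array([cx/1e3,cy/1e3,zt])-z['pos'])@M
    print(tag,'pos',z['pos'].round(4),'n',m.sum(),'ring centre world %.1f %.1f r %.1f'%(cx,cy,r),'tool',(t*1e3).round(1),'meanz',W[:,2].mean().round(4))
E
python3 - <<'E'
from tape import *
s,_,_=snap('wrist','w10'); print(jaw(s),s['joint_velocities'].round(3)); tapecheck('w10',.018)
E
```

```text
-97.34957024407274 [ 0.001 -0.002  0.007 -0.001 -0.    -0.001]
w10 pos [0.4416 0.1447 0.101 ] n 1709 ring centre world 439.4 144.6 r 21.2 tool [ 2.7 83.   0.7] meanz 0.0179
```

View pics/w10.png

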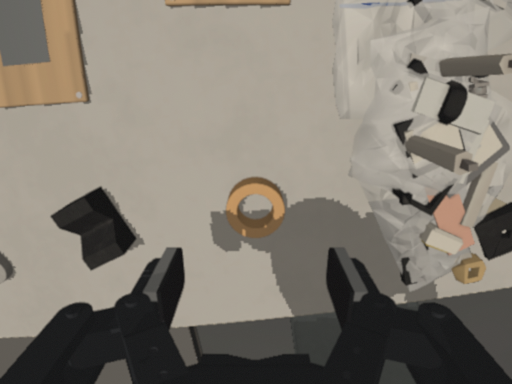

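The ring is centred at (256,208) between the jaws. Descending and gripping.

Call:
jog_arm:
  increments:
    - [7, -0.2, 0, -4, 0]
    - [7, -0.2, 0, -7, 0]
    - [7, -0.2, 0, -8.2, 0]
    - [7, -0.2, 0, -8.2, 0]
    - [7, -0.2, 0, -8.2, 0]
    - [5, -0.2, 0, -8.2, 0]
    - [3.5, -0.2, 0, -8.2, 0]
    - [3.5, -0.2, 0, -8.2, 0]
    - [3.5, -0.2, 0, -8.2, 0]
    - [3.5, -0.2, 0, -8.2, 0]
    - [3.5, -0.2, 0, -8.2, 0]
  grip_force: 40

```text
t: 10.8
eef_pos: [0.441, 0.145, 0.0208]
eef_rot: [-0.149, -2.165, 2.155]
wrist_force: [-1.4, -0.1, 5.8]
finger_gap: 0.0398
```

```bash
python3 - <<'E'
from tape import *
s,_,_=snap('wrist','w11'); print(jaw(s),s['finger_gap'],s['wrist_force'],R.from_rotvec(s['eef_rot']).as_matrix().round(4)[2]); tapecheck('w11',.018)
E
```

```text
-97.34729570620844 0.03978985150363393 [-1.41458596 -0.13566252  5.82046983] [-0.0093 -0.9999 -0.0052]
w11 pos [0.441  0.145  0.0208] n 3756 ring centre world 439.6 144.3 r 21.5 tool [1.3 2.8 0.9] meanz 0.0179
```

View pics/w11.png

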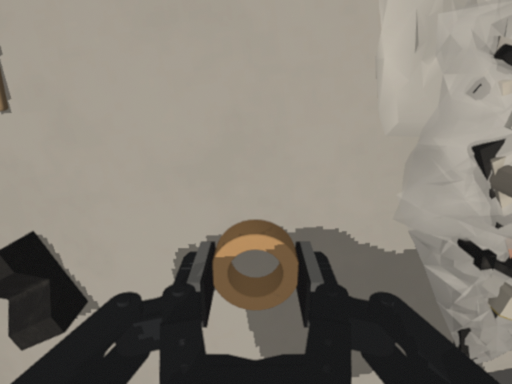

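Call:
jog_arm:
  increments:
    - [3.5, 0, 0, 4, 0]
    - [3.5, 0, 0, 8, 0]
    - [3.5, 1, -2, 12, 0]
    - [3.5, 2, -6, 14, 0]
    - [3.5, 3, -10, 14, 0]
    - [3.5, 4, -14.5, 14, 0]
    - [3.5, 5, -19, 14, 0]
    - [3.5, 6.5, -23.5, 14, 0]
    - [3.5, 8, -28, 14, 0]
    - [3.5, 9.5, -32.5, 14, 0]
    - [3.5, 11, -37, 14, 0]
    - [3.5, 12.5, -41.5, 14, 0]
    - [3.5, 13.5, -46, 13, 0]
    - [3.5, 14.1, -49.5, 11, 0]
    - [3.5, 14.1, -49.5, 10, 0]
    - [3.5, 14.1, -49.5, 10, 0]
    - [3.5, 14.1, -49.5, 10, 0]
    - [3.5, 14.1, -49.5, 10, 0]

```text
t: 12.65
eef_pos: [0.5824, -0.349, 0.122]
eef_rot: [-0.149, -2.165, 2.157]
wrist_force: [0.0, 0.7, -1.0]
finger_gap: 0.0396
```

```bash
python3 - <<'E'
from tape import *
from tile import tilecheck
s,_,_=snap('wrist','w12'); print(jaw(s),s['finger_gap'],s['wrist_force'],R.from_rotvec(s['eef_rot']).as_matrix().round(4)[2]); tapecheck('w12',s['eef_pos'][2]-.0028,(200,200,310,330)); tilecheck('w12')
E
```

```text
-97.26857499963789 0.03959974721209763 [ 0.02128147  0.73494296 -1.0360991 ] [-0.0106 -0.9999 -0.0046]
w12 pos [ 0.5824 -0.349   0.122 ] n 3750 ring centre world 581.0 -349.8 r 21.5 tool [1.3 2.8 1. ] meanz 0.1191
w12 pos [ 0.5824 -0.349   0.122 ] tile far x -54.1 -> centre x 0.9 | zl -35.6 zr 43.9 width 79.5 centre z 4.2 | slopes 0.90
```

View pics/w12.png

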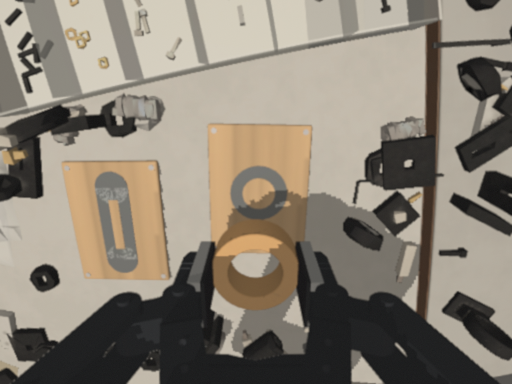

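The grey outline ring is fully visible at (259,192) ahead of the held tape at (256,265). I'll fit the outline directly.

```bash
cat >> tape.py <<'E'
def outline(tag,box,zt=.005):
    p,d,c,T=load(tag,'wrist'); z=np.load(f'pics/{tag}.npz'); M=R.from_rotvec(z['rot']).as_matrix()
    hsv=cv2.cvtColor(p,cv2.COLOR_RGB2HSV); g=cv2.inRange(hsv,(0,0,30),(179,75,135))
    k=blob(g,box); W=onplane(c,T,k,zt)
    A=np.c_[2*W[:,:2],np.ones(len(W))]; keep=np.ones(len(W),bool)
    for _ in range(6):
        sol=np.linalg.lstsq(A[keep],(W[keep,:2]**2).sum(1),rcond=None)[0]; r=np.sqrt(sol[2]+sol[0]**2+sol[1]**2)
        e=np.hypot(*(W[:,:2]-sol[:2]).T)-r; keep=abs(e)<.0012
    t=(np.array([*sol[:2],zt])-z['pos'])@M
    # tool coords at its own world-vertical
    print(tag,'outline world',(sol[:2]*1e3).round(1),'r %.1f'%(r*1e3),'n',keep.sum(),len(W),'tool',(t*1e3).round(1), 'dxy from TCP',((sol[:2]-z['pos'][:2])*1e3).round(1))
E
python3 - <<'E'
from tape import *
outline('w12',(222,155,297,221))
E
```

```text
w12 outline world [ 581.5 -352.1] r 22.3 n 153 153 tool [  1.7 117.    3.7] dxy from TCP [-0.9 -3.1]
```

Call:
jog_arm:
  increments:
    - [3.5, 0.05, -0.23, -3, 0]
    - [3.5, 0.05, -0.23, -6, 0]
    - [3.5, 0.05, -0.23, -8, 0]
    - [3.5, 0.05, -0.23, -8.5, 0]
    - [3.5, 0.05, -0.23, -8.5, 0]
    - [3.5, 0.05, -0.23, -8.5, 0]
    - [3.5, 0.05, -0.23, -8.5, 0]

```text
t: 13.4
eef_pos: [0.5843, -0.3521, 0.0396]
eef_rot: [-0.153, -2.164, 2.161]
wrist_force: [1.0, 0.3, -0.7]
finger_gap: 0.0398
```

```bash
python3 - <<'E'
from tape import *
s,_,_=snap('wrist','w13'); print(jaw(s),s['finger_gap'],s['wrist_force']); tapecheck('w13',s['eef_pos'][2]-.0028,(200,200,310,330)); 
from tile import tilecheck
tilecheck('w13')
try: outline('w13',(205,170,310,222))
except Exception as e: print(e)
E
```

```text
-97.24962084979227 0.03981628269234059 [ 0.96388778  0.27323273 -0.6793582 ]
w13 pos [ 0.5843 -0.3521  0.0396] n 3777 ring centre world 582.3 -352.9 r 21.9 tool [1.9 2.8 1. ] meanz 0.0366
w13 pos [ 0.5843 -0.3521  0.0396] tile far x -52.5 -> centre x 2.5 | zl -38.6 zr 40.7 width 79.3 centre z 1.0 | slopes 0.97
w13 outline world [ 590.9 -353.3] r 13.8 n 46 128 tool [-6.3 34.6  0.4] dxy from TCP [ 6.7 -1.2]
```

View pics/w13.png

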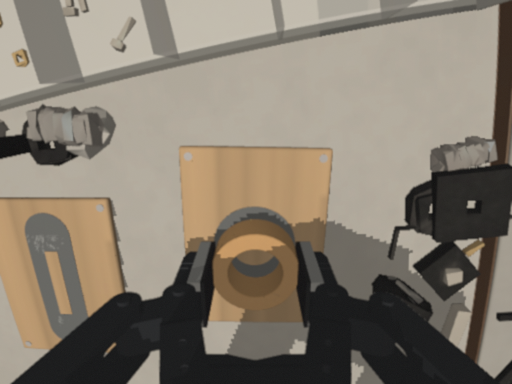

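Call:
jog_arm:
  increments:
    - [3.5, -0.08, 0.08, -0.6, 0]
    - [3.5, -0.08, 0.08, -1.3, 0]
    - [3.5, -0.08, 0.08, -1.3, 0]
    - [3.5, -0.08, 0.08, -1.3, 0]
    - [3.5, -0.08, 0.08, -1.3, 0]
    - [3.5, -0.08, 0.08, -1.3, 0]

```text
t: 14.05
eef_pos: [0.583, -0.351, 0.026]
eef_rot: [-0.151, -2.165, 2.16]
wrist_force: [-0.4, 1.3, -1.0]
finger_gap: 0.0399
```

```bash
python3 - <<'E'
from tape import *
s,_,_=snap('wrist','w14'); print(jaw(s),s['finger_gap'],s['wrist_force'],R.from_rotvec(s['eef_rot']).as_matrix().round(4)[2]); tapecheck('w14',s['eef_pos'][2]-.0028,(200,200,310,330)); 
from tile import tilecheck
tilecheck('w14')
E
```

```text
-97.25337236580042 0.03988322907305352 [-0.3719083   1.26409125 -1.00811129] [-0.0131 -0.9999 -0.0031]
w14 pos [ 0.583 -0.351  0.026] n 3777 ring centre world 581.0 -351.6 r 22.0 tool [2.  2.8 0.8] meanz 0.023
w14 pos [ 0.583 -0.351  0.026] tile far x -54.2 -> centre x 0.8 | zl -37.8 zr 41.6 width 79.4 centre z 1.9 | slopes 0.88
```

Call:
jog_arm:
  increments:
    - [5, 0, 0, 0, 0]
    - [6.5, 0, 0, 0, 0]
    - [6.5, 0, 0, 0, 0]
    - [6.5, 0, 0, 4, 0]
    - [6.5, 0, 0, 8, 0]
    - [6.5, -2, 0, 12, 0]
    - [6.5, -4, 2, 16, 0]
    - [6.5, -4, 5, 17, 0]
    - [6.5, -4, 5, 17, 0]
    - [6.5, -4, 5, 17, 0]
    - [6.5, -4, 5, 17, 0]

```text
t: 15.2
eef_pos: [0.5427, -0.3012, 0.1948]
eef_rot: [-0.15, -2.165, 2.158]
wrist_force: [0.2, -0.7, -0.0]
finger_gap: 0.0651
```

```bash
python3 - <<'E'
from tape import *
s,_,_=snap('wrist','w15'); print(jaw(s),s['eef_pos'])
E
```

```text
-97.25737179651644 [ 0.54268151 -0.30116821  0.1947546 ]
```

View pics/w15.png

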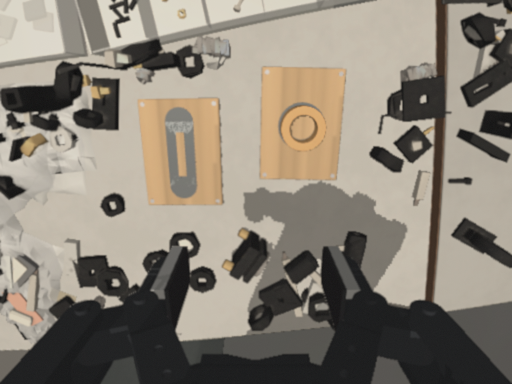

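The tape stands on its outline at (303,128). The bar tile is fully visible at (181,152). Measuring both.

```bash
python3 - <<'E'
from tape import *
p,d,c,T=load('w15','wrist'); hsv=cv2.cvtColor(p,cv2.COLOR_RGB2HSV)
wood=cv2.inRange(hsv,(8,60,60),(25,255,255))
print('tape tile',rect(onplane(c,T,edge(blob(wood,(250,55,355,190))),.005)))
k=blob(wood,(130,90,230,215)); print('bar tile',rect(onplane(c,T,edge(k),.005)))
hull=np.zeros(wood.shape,np.uint8); cv2.fillPoly(hull,[edge(k).astype(np.int32)],255); hull=cv2.erode(hull,np.ones((7,7)))
print('bar outline',rect(onplane(c,T,edge(blob(hull&~wood,(130,90,230,215))),.005)))
us,vs=np.meshgrid(np.arange(265,340),np.arange(90,165)); uv=np.c_[us.ravel(),vs.ravel()]
P=withdepth(c,T,uv,d); m=(abs(P[:,2]-.023)<.004); print('tape',cv2.minEnclosingCircle((P[m][:,:2]*1000).astype(np.float32)),np.median(P[m][:,2]))
cv2.imwrite('pics/w15z.png',cv2.resize(p[60:190,250:355],None,fx=4.4,fy=4.4,interpolation=3)[:,:,::-1])
E
```

```text
tape tile centre mm (582.2,-351.8) long 109.6 short 79.8 longaxis -8.1 deg
bar tile centre mm (569.5,-229.6) long 109.0 short 80.1 longaxis -7.1 deg
bar outline centre mm (569.3,-229.1) long 92.7 short 27.6 longaxis -7.2 deg
tape ((581.2600708007812, -351.57830810546875), 21.273962020874023) 0.023275040399478475
```

View pics/w15z.png

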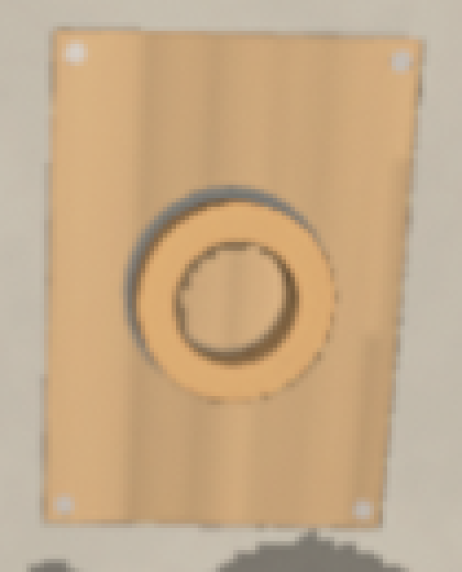

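Call:
jog_arm:
  increments:
    - [5.5, -1, 4, 0, 2]
    - [5.5, -2, 8.5, 0, 4]
    - [5.5, -3, 13, 0, 7]
    - [5.5, -3.5, 17.5, 0, 10]
    - [5.5, -4, 22, 0, 13]
    - [5.5, -4.5, 26.5, 0, 16]
    - [5.5, -5, 31, 0, 19]
    - [5.5, -5.5, 35.5, 0, 22]
    - [5.5, -6, 40, 0, 25]
    - [5.5, -6.5, 44.5, 0, 28]
    - [5.5, -7, 49, 0, 31]
    - [5.5, -8, 53.5, -1, 34]
    - [5.5, -8.5, 58, -3, 35]
    - [5.5, -9.5, 62.5, -6, 35]
    - [5.5, -10.2, 66.5, -9, 35]
    - [5.5, -10.6, 69.1, -10.5, 35]
    - [5.5, -10.6, 69.1, -10.5, 35]
    - [5.5, -10.6, 69.1, -10.5, 35]
    - [5.5, -10.6, 69.1, -10.5, 35]
    - [5.5, -10.6, 69.1, -10.5, 35]

```text
t: 17.25
eef_pos: [0.4376, 0.3891, 0.0904]
eef_rot: [-0.468, 1.955, -1.941]
wrist_force: [0.4, 0.2, -0.5]
finger_gap: 0.0549
```

```bash
cat > bar.py <<'E'
from h import *
def barcheck(tag,zt,box,tol=.0035):
    p,d,c,T=load(tag,'wrist'); z=np.load(f'pics/{tag}.npz'); M=R.from_rotvec(z['rot']).as_matrix()
    u0,v0,u1,v1=box; us,vs=np.meshgrid(np.arange(u0,u1),np.arange(v0,v1)); uv=np.c_[us.ravel(),vs.ravel()]
    P=withdepth(c,T,uv,d); m=(abs(P[:,2]-zt)<tol); W=P[m]
    r=rect(W); print(tag,'pos',z['pos'].round(4),'jaw %.1f'%jaw(dict(eef_rot=z['rot'])),m.sum(),r,np.median(W[:,2]).round(4))
    cx,cy=map(float,r.split('(')[1].split(')')[0].split(','))
    print('   tool',((np.array([cx/1e3,cy/1e3,zt])-z['pos'])@M*1e3).round(1))
E
python3 - <<'E'
from bar import *
s,_,_=snap('wrist','w16'); print(jaw(s),s['eef_pos'],s['qpos'].round(2),R.from_rotvec(s['eef_rot']).as_matrix().round(4)[2])
barcheck('w16',.009,(200,100,310,330))
E
```

```text
-62.365792177627455 [0.43763666 0.38905482 0.09039036] [0.63 0.13 1.93 0.   1.07 1.72] [-0.0126 -0.9999 -0.004 ]
w16 pos [0.4376 0.3891 0.0904] jaw -62.4 3119 centre mm (436.8,389.9) long 90.6 short 24.0 longaxis 27.3 deg 0.0091
   tool [ 1.4 81.4 -0.8]
```

View pics/w16.png

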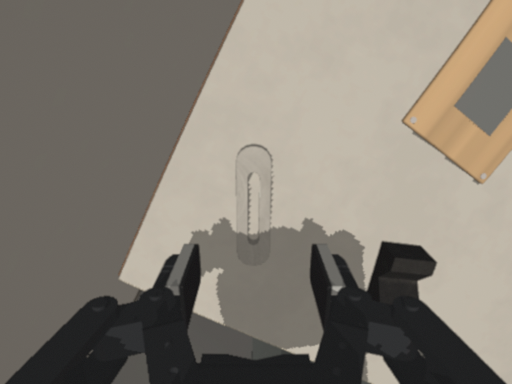

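The bar is well resolved (90.6 × 24.0 mm, axis 27.3°), centred near (255,205). Gripping.

Call:
jog_arm:
  increments:
    - [5.5, -0.2, 0.1, -3.5, -0.3]
    - [5.5, -0.2, 0.1, -6.5, -0.3]
    - [5.5, -0.2, 0.1, -7.2, -0.3]
    - [5.5, -0.2, 0.1, -7.2, -0.3]
    - [5.5, -0.2, 0.1, -7.2, -0.3]
    - [4, -0.2, 0.1, -7.2, -0.3]
    - [2, -0.2, 0.1, -7.2, -0.3]
    - [2, -0.2, 0.1, -7.2, -0.3]
    - [2, -0.2, 0.1, -7.2, -0.3]
    - [2, -0.2, 0.1, -7.2, -0.3]
    - [2, -0.2, 0.1, -7.2, -0.3]
  grip_force: 40

```text
t: 18.4
eef_pos: [0.4367, 0.3909, 0.0204]
eef_rot: [-0.46, 1.958, -1.942]
wrist_force: [-0.7, -0.8, 6.3]
finger_gap: 0.0225
```

```bash
python3 - <<'E'
from bar import *
s,_,_=snap('wrist','w17'); print(jaw(s),s['finger_gap'],s['wrist_force'],R.from_rotvec(s['eef_rot']).as_matrix().round(4)[2])
barcheck('w17',.009,(225,100,287,345))
E
```

```text
-62.65989459663199 0.022511767831638312 [-0.73145676 -0.75689316  6.28760962] [-0.0156 -0.9999 -0.0044]
w17 pos [0.4367 0.3909 0.0204] jaw -62.7 5953 centre mm (437.5,389.3) long 90.1 short 29.5 longaxis 30.8 deg 0.0092
   tool [ 0.2 11.3  1.8]
```

View pics/w17.png

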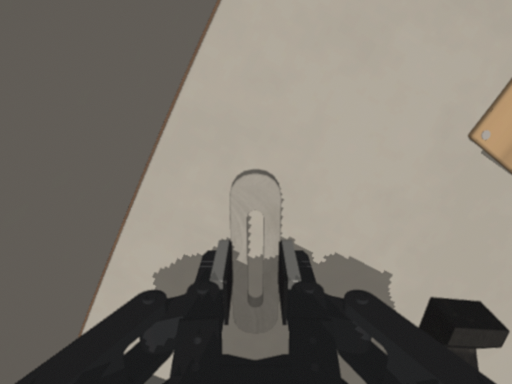

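Call:
jog_arm:
  increments:
    - [2, 0, 0, 4, 0]
    - [2, 0, 0, 8, 0]
    - [2, 0.5, -3, 12, -2]
    - [2, 1, -7, 14, -4]
    - [2, 1.5, -11.5, 14, -7]
    - [2, 2, -16, 14, -10]
    - [2, 2.5, -20.5, 14, -13]
    - [2, 3, -25, 14, -16]
    - [2, 4, -29.5, 14, -19]
    - [2, 5, -34, 14, -22]
    - [2, 6, -38.5, 14, -25]
    - [2, 7.5, -43, 14, -28]
    - [2, 9, -47.5, 14, -31]
    - [2, 10.5, -52, 14, -34.5]
    - [2, 12, -56.5, 13, -34.5]
    - [2, 13, -60, 12, -34.5]
    - [2, 13.3, -62, 11, -34.5]
    - [2, 13.3, -62, 11, -34.5]
    - [2, 13.3, -62, 11, -34.5]
    - [2, 13.3, -62, 11, -34.5]

```text
t: 20.45
eef_pos: [0.5696, -0.2281, 0.1306]
eef_rot: [-0.152, -2.169, 2.161]
wrist_force: [-0.4, -0.2, -0.6]
finger_gap: 0.0223
```

```bash
cat >> bar.py <<'E'
def heldbar(tag):
    p,d,c,T=load(tag,'wrist'); Tc=np.array(c['T_tool_cam']); z=np.load(f'pics/{tag}.npz'); M=R.from_rotvec(z['rot']).as_matrix()
    us,vs=np.meshgrid(np.arange(225,290),np.arange(100,345)); uv=np.c_[us.ravel(),vs.ravel()]
    P=withdepth(c,Tc,uv,d); hz=(P@M.T)[:,2]  # height rel. TCP
    m=abs(hz+.0114)<.0035
    Q=P[m]; q=Q[abs(Q[:,2]-.001)<.004]
    f=Q[Q[:,0]<-.014]; W=f@M.T
    print(tag,'held: tool x ends',(np.percentile(q[:,0],[.3,99.7])*1e3).round(1),'mid %.1f'%(np.percentile(q[:,0],[.3,99.7]).mean()*1e3),'far part z mid %.1f width %.1f'%(np.percentile(f[:,2],[1,99]).mean()*1e3,np.ptp(np.percentile(f[:,2],[1,99]))*1e3))
    rows=np.unique(uv[m][:,1]); pts=[]
    for x0 in np.arange(-.036,-.014,.002):
        s=f[abs(f[:,0]-x0)<.001]; pts.append((x0,(s[:,2].min()+s[:,2].max())/2))
    pts=np.array(pts); k=np.polyfit(pts[:,0],pts[:,1],1); print('   centre line: angle %.2f deg, z at TCP %.1f'%(np.degrees(k[0]),k[1]*1e3), 'jaw %.2f'%jaw(dict(eef_rot=z['rot'])))
    cw=np.array([np.percentile(q[:,0],[.3,99.7]).mean(),.0114,k[1]+k[0]*np.percentile(q[:,0],[.3,99.7]).mean()])@M.T+z['pos']
    print('   world centre',(cw*1e3).round(1))
E
python3 - <<'E'
from bar import *
s,_,_=snap('wrist','w18'); print(jaw(s),s['eef_pos'],s['finger_gap'],s['wrist_force'],R.from_rotvec(s['eef_rot']).as_matrix().round(4)[2])
heldbar('w17');heldbar('w18')
E
```

```text
-97.11062304224569 [ 0.56963698 -0.2281414   0.13055795] 0.02231812213038296 [-0.40269879 -0.15141461 -0.58726862] [-0.0156 -0.9999 -0.0047]
w17 held: tool x ends [-45.2  44.3] mid -0.4 far part z mid 0.8 width 23.3
   centre line: angle -0.01 deg, z at TCP 0.8 jaw -62.66
   world centre [437.6 390.6   9. ]
w18 held: tool x ends [-45.2  44.3] mid -0.4 far part z mid 0.8 width 23.3
   centre line: angle -0.03 deg, z at TCP 0.7 jaw -97.11
   world centre [ 570.2 -228.9  119.2]
```

View pics/w18.png

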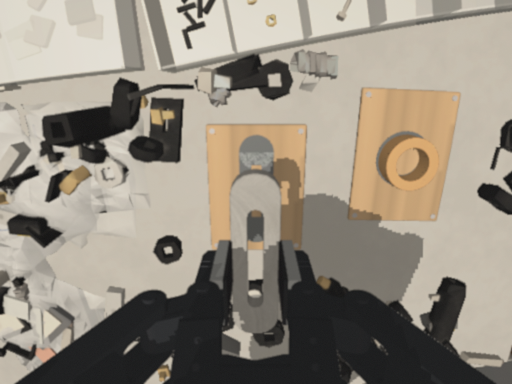

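Call:
jog_arm:
  increments:
    - [2, -0.08, -0.05, -3, 0]
    - [2, -0.08, -0.05, -6, 0]
    - [2, -0.08, -0.05, -8.5, 0]
    - [2, -0.08, -0.05, -9.2, 0]
    - [2, -0.08, -0.05, -9.2, 0]
    - [2, -0.08, -0.05, -9.2, 0]
    - [2, -0.08, -0.05, -9.2, 0]

```text
t: 21.2
eef_pos: [0.5704, -0.2291, 0.0411]
eef_rot: [-0.155, -2.169, 2.165]
wrist_force: [0.4, -0.2, -1.6]
finger_gap: 0.0224
```

```bash
python3 - <<'E'
from bar import *
from tile import tilecheck
s,_,_=snap('wrist','w19'); print(s['wrist_force'])
heldbar('w19'); tilecheck('w18'); tilecheck('w19')
E
```

```text
[ 0.37306365 -0.19083805 -1.57411639]
w19 held: tool x ends [-45.3  44.1] mid -0.6 far part z mid 0.8 width 23.3
   centre line: angle 0.00 deg, z at TCP 0.8 jaw -97.07
   world centre [ 571.1 -229.9   29.7]
w18 pos [ 0.5696 -0.2281  0.1306] tile far x -53.1 -> centre x 1.9 | zl -38.1 zr 41.3 width 79.4 centre z 1.6 | slopes -0.05
w19 pos [ 0.5704 -0.2291  0.0411] tile far x -53.2 -> centre x 1.8 | zl -39.1 zr 40.1 width 79.2 centre z 0.5 | slopes -0.04
```

View pics/w19.png

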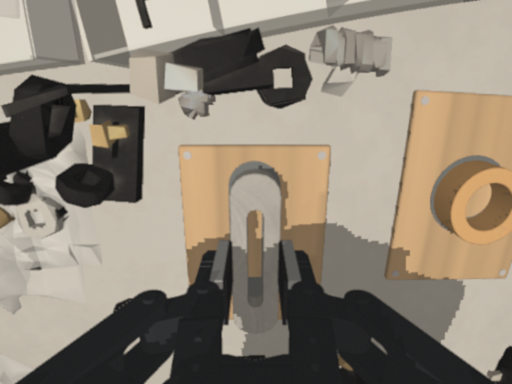

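Call:
jog_arm:
  increments:
    - [2, -0.17, 0.04, -0.5, 0]
    - [2, -0.17, 0.04, -1.1, 0]
    - [2, -0.17, 0.04, -1.52, 0]
    - [2, -0.17, 0.04, -1.52, 0]
    - [2, -0.17, 0.04, -1.52, 0]
    - [2, -0.17, 0.04, -1.52, 0]
    - [2, -0.17, 0.04, -1.52, 0]

```text
t: 21.95
eef_pos: [0.5685, -0.2286, 0.0255]
eef_rot: [-0.155, -2.169, 2.164]
wrist_force: [-0.4, 0.1, -1.6]
finger_gap: 0.0226
```

```bash
python3 - <<'E'
from bar import *
from tile import tilecheck
s,_,_=snap('wrist','w20'); print(s['wrist_force'])
heldbar('w20'); tilecheck('w20')
E
```

```text
[-0.38346907  0.08944891 -1.63391489]
w20 held: tool x ends [-45.2  44.4] mid -0.4 far part z mid 0.8 width 23.3
   centre line: angle 0.11 deg, z at TCP 0.8 jaw -97.08
   world centre [ 569.  -229.5   14.1]
w20 pos [ 0.5685 -0.2286  0.0255] tile far x -55.7 -> centre x -0.7 | zl -39.1 zr 40.2 width 79.3 centre z 0.5 | slopes -0.05
```

Within 0.5 mm. Releasing.

Call:
jog_arm:
  increments:
    - [3.5, 0, 0, 0, 0]
    - [4.5, 0, 0, 0, 0]
    - [4.5, 0, 0, 0, 0]
    - [4.5, 0, 0, 4, 0]
    - [4.5, 0, 0, 8, 0]
    - [4.5, -2, 1, 12, 0]
    - [4.5, -4, 3, 16, 0]
    - [4.5, -4, 5, 17, 0]
    - [4.5, -4, 5, 17, 0]
    - [4.5, -4, 5, 17, 0]
    - [4.5, -4, 5, 17, 0]

```text
t: 23.1
eef_pos: [0.5279, -0.1788, 0.194]
eef_rot: [-0.153, -2.168, 2.162]
wrist_force: [-0.2, -0.7, 0.3]
finger_gap: 0.0451
```

```bash
python3 - <<'E'
from bar import *
s,_,_=snap('wrist','w21'); print(jaw(s),s['eef_pos'])
E
```

```text
-97.0915550759163 [ 0.52793034 -0.17881758  0.19395877]
```

View pics/w21.png

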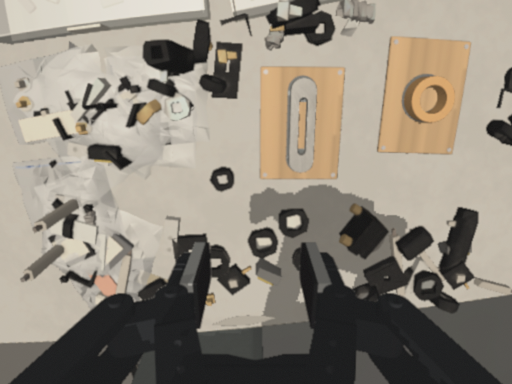

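Call:
jog_arm:
  increments:
    - [5.5, -1, 4, 0, 2]
    - [5.5, -2, 8.5, 0, 4.5]
    - [5.5, -3, 13, 0, 7]
    - [5.5, -4, 17.5, 0, 10]
    - [5.5, -5, 22, 0, 13]
    - [5.5, -6, 26.5, 0, 16]
    - [5.5, -7, 31, 0, 19]
    - [5.5, -8, 35.5, -2, 22]
    - [5.5, -8.5, 40, -5, 25]
    - [5.5, -8.8, 43.5, -7, 26.9]
    - [5.5, -8.8, 44.5, -8.4, 26.9]
    - [5.5, -8.8, 44.5, -8.4, 26.9]
    - [5.5, -8.8, 44.5, -8.4, 26.9]
    - [5.5, -8.8, 44.5, -8.4, 26.9]
    - [5.5, -8.8, 44.5, -8.4, 26.9]

```text
t: 24.65
eef_pos: [0.4411, 0.2653, 0.1111]
eef_rot: [-0.333, 2.035, -2.02]
wrist_force: [-0.5, 0.7, 0.6]
finger_gap: 0.0549
```

```bash
python3 - <<'E'
from bar import *
s,_,_=snap('wrist','w22'); print(jaw(s),s['eef_pos'])
p,d,c,T=load('w21','wrist'); hsv=cv2.cvtColor(p,cv2.COLOR_RGB2HSV)
wood=cv2.inRange(hsv,(8,60,60),(25,255,255)); print('bar tile',rect(onplane(c,T,edge(blob(wood,(252,58,352,190))),.005)))
us,vs=np.meshgrid(np.arange(280,325),np.arange(72,178)); uv=np.c_[us.ravel(),vs.ravel()]
P=withdepth(c,T,uv,d); m=P[:,2]>.0105; print('bar',rect(P[m]),np.median(P[m][:,2]))
p,d,c,T=load('w22','wrist')
us,vs=np.meshgrid(np.arange(200,310),np.arange(120,290)); uv=np.c_[us.ravel(),vs.ravel()]
P=withdepth(c,T,uv,d); 
for lo in (.006,.012,.023):
    m=(P[:,2]>lo)&(P[:,2]<.035); print('vee',lo,m.sum(),rect(P[m]))
E
```

```text
-70.32366627759019 [0.44105342 0.26528863 0.11105408]
bar tile centre mm (569.2,-229.2) long 108.8 short 79.7 longaxis -7.0 deg
bar centre mm (572.2,-228.1) long 91.4 short 51.3 longaxis 17.0 deg 0.014272505659943202
vee 0.006 3191 centre mm (439.0,266.7) long 51.0 short 32.0 longaxis 19.5 deg
vee 0.012 3089 centre mm (439.0,266.7) long 51.0 short 32.0 longaxis 19.5 deg
vee 0.023 1730 centre mm (438.9,266.6) long 50.8 short 31.8 longaxis 19.6 deg
```

View pics/w22.png

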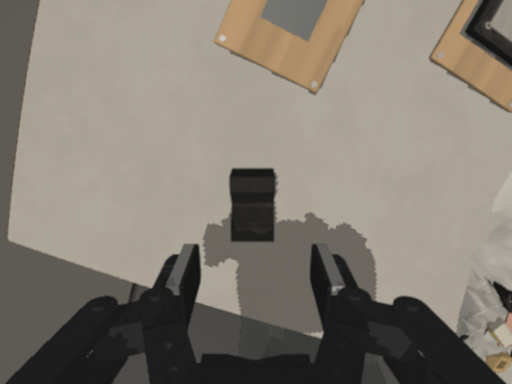

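The V-block is at (253,205), 51 × 32 mm, axis 19.5°. Gripping.

Call:
jog_arm:
  increments:
    - [5.5, -0.24, 0.23, -4, 0]
    - [5.5, -0.24, 0.23, -7.5, 0]
    - [5.5, -0.24, 0.23, -9.1, 0]
    - [5.5, -0.24, 0.23, -9.1, 0]
    - [5.5, -0.24, 0.23, -9.1, 0]
    - [4, -0.24, 0.23, -9.1, 0]
    - [2.7, -0.24, 0.23, -9.1, 0]
    - [2.7, -0.24, 0.23, -9.1, 0]
    - [2.7, -0.24, 0.23, -9.1, 0]
    - [2.7, -0.24, 0.23, -9.1, 0]
    - [2.7, -0.24, 0.23, -9.1, 0]
  grip_force: 40

```text
t: 25.8
eef_pos: [0.4401, 0.2684, 0.0221]
eef_rot: [-0.33, 2.034, -2.018]
wrist_force: [-1.6, -1.0, 6.6]
finger_gap: 0.0316
```

```bash
cat > vee.py <<'E'
from h import *
def heldvee(tag,zt):
    p,d,c,T=load(tag,'wrist'); z=np.load(f'pics/{tag}.npz'); M=R.from_rotvec(z['rot']).as_matrix()
    us,vs=np.meshgrid(np.arange(205,305),np.arange(190,345)); uv=np.c_[us.ravel(),vs.ravel()]
    P=withdepth(c,T,uv,d); tl=(P-z['pos'])@M
    m=(P[:,2]>zt-.003)&(P[:,2]<zt+.004)&(abs(tl[:,2]-.001)<.012)
    q=tl[m]; e=np.percentile(q[:,0],[.3,99.7])
    f=(P[:,2]>zt-.003)&(P[:,2]<zt+.004)&(tl[:,0]<-.0135)&(tl[:,0]>-.03)&(abs(tl[:,2])<.025); zz=np.percentile(tl[f][:,2],[.5,99.5])
    w=np.array([e.mean(),q[:,1].mean(),zz.mean()])@M.T+z['pos']
    print(tag,'pos',z['pos'].round(4),'jaw %.2f'%jaw(dict(eef_rot=z['rot'])),'held tool x ends',(e*1e3).round(1),'mid %.1f'%(e.mean()*1e3),'z',(zz*1e3).round(1),'world',(w*1e3).round(1))
E
python3 - <<'E'
from vee import *
s,_,_=snap('wrist','w23'); print(s['finger_gap'],s['wrist_force'],R.from_rotvec(s['eef_rot']).as_matrix().round(4)[2])
heldvee('w23',.026)
p,d,c,T=load('w21','wrist')
us,vs=np.meshgrid(np.arange(280,325),np.arange(72,178)); uv=np.c_[us.ravel(),vs.ravel()]
P=withdepth(c,T,uv,d); m=((P[:,2]>.0105)&(P[:,2]<.018)).reshape(us.shape).astype(np.uint8)*255
k=blob(m,(0,0,45,106))+[280,72]; print('bar',rect(onplane(c,T,edge(k),.014)))
E
```

```text
0.031635172153101826 [-1.6475345  -0.97640105  6.61283579] [-0.0222 -0.9997 -0.0042]
w23 pos [0.4401 0.2684 0.0221] jaw -70.31 held tool x ends [-23.7  26.3] mid 1.3 z [-14.6  16.5] world [439.2 267.   25.7]
bar centre mm (568.6,-229.1) long 88.2 short 24.5 longaxis -7.4 deg
```

View pics/w23.png

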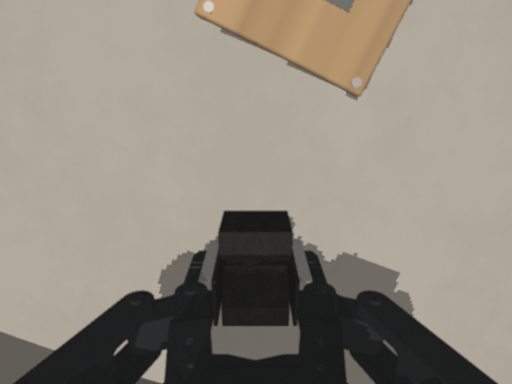

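The bar is 0.6 mm and 0.4° off its tile centre, which is good. The V-block is held squarely. On to its tile.

Call:
jog_arm:
  increments:
    - [2.7, 0, 0, 4, 0]
    - [2.7, 0, 0, 8, 0]
    - [2.7, 3, 0.3, 10, -5]
    - [2.7, 6.5, 0.7, 10, -11]
    - [2.7, 10, 1.2, 10, -17]
    - [2.7, 13, 1.6, 10, -22]
    - [2.7, 14.9, 1.8, 10, -25.3]
    - [2.7, 14.9, 1.8, 10, -25.3]
    - [2.7, 14.9, 1.8, 10, -25.3]
    - [2.7, 14.9, 1.8, 10, -25.3]
    - [2.7, 14.9, 1.8, 10, -25.3]

```text
t: 26.95
eef_pos: [0.5881, 0.2864, 0.122]
eef_rot: [-0.13, -2.185, 2.179]
wrist_force: [-0.9, 0.1, -1.4]
finger_gap: 0.0308
```

```bash
python3 - <<'E'
from vee import *
from tile import tilecheck
s,_,_=snap('wrist','w24'); print(s['finger_gap'],s['wrist_force'],R.from_rotvec(s['eef_rot']).as_matrix().round(4))
heldvee('w24',s['eef_pos'][2]+.0036); tilecheck('w24')
E
```

```text
0.030820754243512848 [-0.87419704  0.11375945 -1.42469284] [[-0.9951  0.0219 -0.0969]
 [ 0.0969  0.0018 -0.9953]
 [-0.0216 -0.9998 -0.004 ]]
w24 pos [0.5881 0.2864 0.122 ] jaw -95.56 held tool x ends [-24.2  26. ] mid 0.9 z [-14.5  16.6] world [587.  285.4 125.5]
w24 pos [0.5881 0.2864 0.122 ] tile far x -52.5 -> centre x 2.5 | zl -37.4 zr 42.2 width 79.6 centre z 2.4 | slopes -0.01
```

View pics/w24.png

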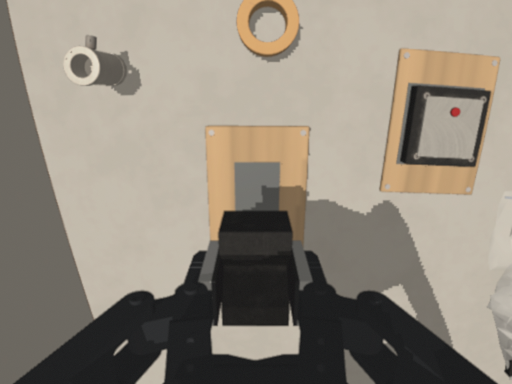

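Call:
jog_arm:
  increments:
    - [2.7, 0.1, -0.09, -3, 0]
    - [2.7, 0.1, -0.09, -6, 0]
    - [2.7, 0.1, -0.09, -8, 0]
    - [2.7, 0.1, -0.09, -8.2, 0]
    - [2.7, 0.1, -0.09, -8.2, 0]
    - [2.7, 0.1, -0.09, -8.2, 0]
    - [2.7, 0.1, -0.09, -8.2, 0]

```text
t: 27.7
eef_pos: [0.5905, 0.2861, 0.0422]
eef_rot: [-0.133, -2.188, 2.179]
wrist_force: [-0.2, -0.4, -1.7]
finger_gap: 0.0314
```

```bash
cat >> vee.py <<'E'
def tileworld(tag,x,z0):
    z=np.load(f'pics/{tag}.npz'); M=R.from_rotvec(z['rot']).as_matrix(); y=(z['pos'][2]-.005)
    print('tile world',((np.array([x/1e3,y,z0/1e3])@M.T+z['pos'])*1e3).round(1))
E
python3 - <<'E'
from vee import *
from tile import tilecheck
s,_,_=snap('wrist','w25'); print(s['wrist_force'])
heldvee('w25',s['eef_pos'][2]+.0036); tilecheck('w25')
E
```

```text
[-0.1954638  -0.38821183 -1.72862684]
w25 pos [0.5905 0.2861 0.0422] jaw -95.55 held tool x ends [-24.2  26. ] mid 0.9 z [-14.5  16.6] world [589.4 285.1  45.8]
w25 pos [0.5905 0.2861 0.0422] tile far x -51.9 -> centre x 3.1 | zl -37.6 zr 41.8 width 79.4 centre z 2.1 | slopes -0.08
```

View pics/w25.png

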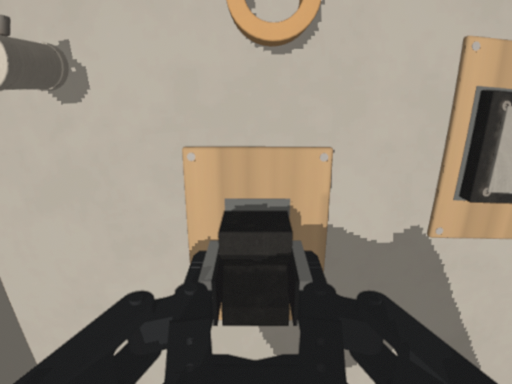

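Call:
jog_arm:
  increments:
    - [2.7, -0.13, -0.07, -0.5, 0]
    - [2.7, -0.13, -0.07, -1.1, 0]
    - [2.7, -0.13, -0.07, -1.47, 0]
    - [2.7, -0.13, -0.07, -1.47, 0]
    - [2.7, -0.13, -0.07, -1.47, 0]
    - [2.7, -0.13, -0.07, -1.47, 0]
    - [2.7, -0.13, -0.07, -1.47, 0]

```text
t: 28.45
eef_pos: [0.5891, 0.2852, 0.0272]
eef_rot: [-0.133, -2.188, 2.179]
wrist_force: [0.0, 1.3, -0.2]
finger_gap: 0.0311
```

```bash
python3 - <<'E'
from vee import *
from tile import tilecheck
s,_,_=snap('wrist','w26'); print(s['wrist_force'])
heldvee('w26',s['eef_pos'][2]+.0036); tilecheck('w26')
E
```

```text
[ 0.02203729  1.33637823 -0.24866407]
w26 pos [0.5891 0.2852 0.0272] jaw -95.56 held tool x ends [-24.2  26.1] mid 0.9 z [-14.6  16.6] world [587.9 284.3  30.8]
w26 pos [0.5891 0.2852 0.0272] tile far x -53.8 -> centre x 1.2 | zl -38.6 zr 40.7 width 79.3 centre z 1.0 | slopes -0.08
```

Block and tile agree to within 0.3 mm. Release, back off, and look.

Call:
jog_arm:
  increments:
    - [4, 0, 0, 0, 0]
    - [5.3, 0, 0, 0, 0]
    - [5.3, 0, 0, 0, 0]
    - [5.3, 0, 0, 4, 0]
    - [5.3, 0, 0, 8, 0]
    - [5.3, -3, -2, 12, 0]
    - [5.3, -5, -5, 16, 0]
    - [5.3, -5, -8, 20, 0]
    - [5.3, -5, -8, 20, 0]
    - [5.3, -5, -8, 20, 0]
    - [5.3, -5, -8, 20, 0]

```text
t: 29.6
eef_pos: [0.5385, 0.2053, 0.2259]
eef_rot: [-0.131, -2.187, 2.178]
wrist_force: [0.7, 0.4, -0.0]
finger_gap: 0.0529
```

```bash
python3 - <<'E'
from h import *
s,_,_=snap('wrist','w27')
p,d,c,T=load('w27','wrist'); hsv=cv2.cvtColor(p,cv2.COLOR_RGB2HSV); V=hsv[...,2]
wood=cv2.inRange(hsv,(8,60,60),(25,255,255)); n,lab,st,_=cv2.connectedComponentsWithStats(wood)
for i in range(1,n):
    if st[i][4]<800: continue
    k=blob(((lab==i)*255).astype(np.uint8),(0,0,512,384)); u0,v0=k.min(0).astype(int);u1,v1=k.max(0).astype(int)
    print(k.mean(0).round(),'tile',rect(onplane(c,T,edge(k),.005)))
    us,vs=np.meshgrid(np.arange(u0,u1),np.arange(v0,v1)); uv=np.c_[us.ravel(),vs.ravel()]; P=withdepth(c,T,uv,d)
    for zt in (.016,.031):
        m=((abs(P[:,2]-zt)<.003)).reshape(us.shape).astype(np.uint8)*255
        if m.sum()//255<150: continue
        m=cv2.morphologyEx(m,cv2.MORPH_OPEN,np.ones((3,3)))
        q=uv[(m.ravel()>0)]; print('   at',zt,len(q),rect(withdepth(c,T,q,d)))
E
```

```text
[311.  72.] tile centre mm (629.9,137.9) long 109.7 short 79.9 longaxis -7.5 deg
   at 0.016 1446 centre mm (630.2,137.2) long 58.5 short 58.4 longaxis 82.0 deg
[179. 125.] tile centre mm (588.5,284.1) long 108.7 short 80.1 longaxis -5.6 deg
   at 0.016 36 centre mm (586.9,276.9) long 17.4 short 2.3 longaxis 84.4 deg
   at 0.031 916 centre mm (587.6,284.4) long 50.6 short 32.5 longaxis -6.1 deg
```

View pics/w27.png

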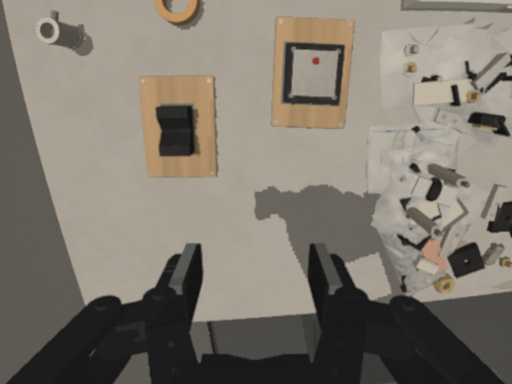

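The V-block at (177,130) is within about 0.9 mm and 0.5°, and the stage at (313,73) within about 0.8 mm and 0.5°. One last overall top view.

```bash
python3 - <<'E'
from h import *
s,p,d=snap('top','t28'); c,T=T_of('top'); hsv=cv2.cvtColor(p,cv2.COLOR_RGB2HSV); V=hsv[...,2]
wood=cv2.inRange(hsv,(8,70,70),(25,255,255))
a=wood[150:235,300:420]; 
for n,b in dict(bar=(315,165,358,225),tape=(360,160,402,220),stage=(185,150,226,202)).items():
    k=blob(wood,b); print(n,'tile',rect(onplane(c,T,edge(k),.005)))
cv2.imwrite('pics/t28z.png',cv2.resize(p[130:270,90:410],None,fx=2.4,fy=2.4,interpolation=3)[:,:,::-1])
print(s['joint_velocities'].round(4),s['wrist_force'])
E
```

```text
bar tile centre mm (569.4,-229.9) long 109.1 short 78.6 longaxis -7.2 deg
tape tile centre mm (582.2,-352.4) long 109.0 short 78.9 longaxis -8.3 deg
stage tile centre mm (630.4,136.3) long 108.6 short 79.3 longaxis -7.3 deg
[0.0054 0.0155 0.0062 0.0007 0.0022 0.    ] [-0.50523509 -0.12544566 -0.48625659]
```

View pics/t28z.png

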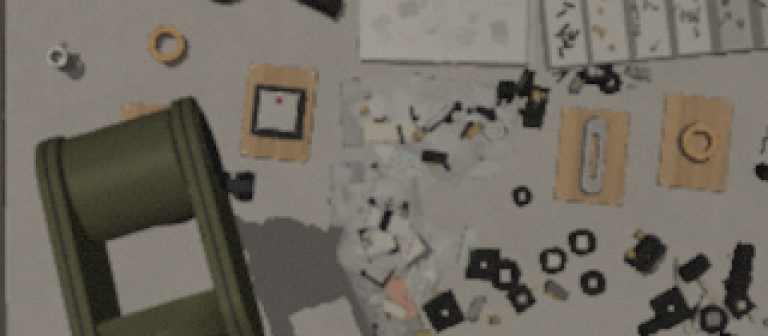

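The top view shows the stage, bar and tape on their tiles, with the post and the other ring where they started. The arm hides the V-block here, but the wrist view already confirmed it. Handing in.

```bash
python3 -c "
from bench import workorder; print(workorder.close_job())"
```

```text
the job is handed in; nothing more can be done
None
```

All four parts are on their tiles, placed in the order asked: stage, tape (the ring nearest the base), slotted arm, V-block. I handed the job in at about 30 s, with the gripper open and clear of everything.

Last wrist-camera checks, part against its own tile:

| Part | Off centre | Off angle |
|---|---|---|
| Stage | 0.8 mm | 0.5° |
| Tape | 1 mm | any turn allowed |
| Slotted arm | 0.6 mm | 0.4° |
| V-block | 0.9 mm | 0.5° |

- **Camera disagreement:** the top and wrist cameras differed by up to about 2 mm in y, within the stated calibration, so I compared each part with its tile in the same image.
- **Gripping:** the arm settled 2–5 mm higher than commanded while gripping, with about 6 N upward on the tool. The tool also gained about 1.3° of tilt over the job. Neither shows in the placements.
- **Bystanders:** I never touched the mirror mount or the post. The post was in place in the last views; the mirror mount was out of frame in those I viewed.
- **V-block in the top view:** the arm hid the V-block there, so only the wrist camera confirms it.

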